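# Set out the toy display and shut the pop-out drawer

### The arm

A 6-joint arm with a two-finger parallel gripper is mounted at the origin on the work surface. World frame = base frame: x ahead of the robot, y to its left, z up, the work surface at z = 0. Lengths are in mm, angles in rad, forces in N, time in s.
With the tool pointing down it reaches from about 325 to 850 mm from the base axis. Payload 4.4 kg.
Tool frame: the origin (TCP) lies at the very end of the fingers, on their centre line; the grasp point (between the pads) lies 19 mm behind it (bot.tcp_to_grasp is the distance from the TCP to the grasp point, in mm); z points along the fingers, y is the line along which they close (so a half turn about z gives the same grasp; the last joint's range is limited). The gripper opens to 94 mm and grips with 3 to 60 N. Pads are 16 mm wide; open, the fingers measure 119 mm over their backs; the gripper's body (75 mm by 177 mm) begins 78 mm behind the grasp point.
Start: joints at [1.048, 0.207, 1.542, -0, 1.393, -0.15], TCP at [209.439, 535.502, 205.447] pointing down, gripper open.
Joint ranges: [-2.73, 2.73], [-0.86, 2.22], [0.23, 2.46], [-1.11, 4.25], [0.08, 2.63], [-2.82, 2.82]. Speed limits (rad/s): [2.79, 2.79, 3.14, 3.14, 3.14, 3.14].

### API

Orientations are given as a unit quaternion [w, x, y, z].
In Python, from cell import bot, snapshot gives the robot as it stands.
- The arm moves only by the tool play_rows, never from a script. Its argument "targets" is a list of rows, each an object with "delta_pos": the shift along the tool's x, y, z in m, a list of three; "twist": the turn, a rotation vector about the tool's x, y, z in degrees, a list of three; "jaw": the finger opening in m, from 0 to 0.094. In form: [{"delta_pos": [tx, ty, tz], "twist": [ax, ay, az], "jaw": jaw}, ...]. A call has exactly 10 rows; each row is the pose to reach, as a shift and turn from the pose commanded when the call began, along the tool's axes at that moment; what a row does not reach only later rows make up. A row lasts 1/12 s, in which the tool goes at most 41.7 mm and 7.16 degrees, less where a joint would pass 70% of its speed; a pose out of reach is approached as far as the arm can. A call with a gripper value outside its range is refused whole. The fingers move at their own pace and stop on an object; "grip_force" is the grip in N (left out, the last holds). Time passes only in rows, so rows that repeat a pose let the fingers close, or fill a call up. It gives the time, the measured TCP pose, the force, the opening and the grip force at its end, in the units of the state.
- bot.observe(): the state, without advancing time (a new reading comes with each control period).
- snapshot(name): name is "side" or "top" or "wrist"; returns a dict with "color" (420x560x3 uint8, red, green, blue), "mtx" (3x3 intrinsics, pixels), "xyz" and "rotation" of the camera in the world; the wrist camera has in their place "hand_eye" (4x4, takes a point from camera to tool coordinates, whose origin is the TCP and whose axes are the flange's). Camera axes: x right, y down, z forward; pixel columns grow to the right and rows downward; lengths in mm; the calibration is good to about 2 mm. A picture is of the moment at which its call begins: read the wrist's pose just before it. There is no depth.
- bot.finish_job(): hands the job in; it is judged then, once.
The state is a dict: "t": time; "qpos": joint angles; "joint_velocities": joint speeds; "tau": joint torques, N m; "position": TCP position; "eef_rot": TCP orientation; "ft_force": force on the tool from outside, world axes, zero at the start; "ft_torque": the same for the moment, N m; "gripper_width": opening from 0.0 (shut) to 1.0 (fully open); "grip_force": force on a finger pad.
Only numpy, scipy, OpenCV 4.12 (cv2) and the standard library are available. Lean on these libraries where they do the work, as an engineer would, in place of code of your own. Each camera call takes 0.05 s, during which the arm holds its last target. There are 200 camera calls.

### The job

Set out the counter display: raise the stiff-hinged back panel from the display stand so that it leans back a little past upright, about 110 degrees from lying flat, and park all the toy vehicles from the cabinet's push-to-open drawer on the stand's deck, each on its wheels and roughly square to the panel. The drawer has a touch latch: push its front inward and let go and it springs ajar, then pull it out; when it is empty push it fully home so that it latches again, and leave the other things on the counter where they are.

Things in the scene. Friction and masses are not known exactly. Their poses are not given: they have to be found in the camera images.
- cabinet: low white cabinet, 210 mm deep, 270 mm wide, 100 mm tall, fixed; its front faces its own -x, z up. A wooden drawer front, level with its top, covers its whole front; latched, there is a 12 mm push gap behind it. Origin on the counter, midway across, 36 mm behind the outer face of the latched drawer front
- drawer (a joint): m out towards the cabinet's -x: 0 latched home, 0.135 fully out, -0.009 pressed in to the stop. Push-push latch: from shut, press in to the stop (5 N, more at the stop) and let go: it springs to about 0.05. From 0.04 or more, slide it in to the stop and let go: it latches at 0. Latched it cannot be pulled. It slides with a few N and stays where left
- drawer_front (a point): centre of the outer face of the drawer front (266 wide, 96 tall, 12 mm thick, its top 100 mm above the counter), 50 mm above the counter; moves with the drawer. Pushed near its top edge, the gripper's body stays clear above the cabinet
- drawer_top (a point): middle of the top edge of the drawer front (12 mm thick), 100 mm above the counter. Ajar, the edge can be pinched from above, one finger in the gap behind it. Inside the drawer: floor 22 mm above the counter, 146 mm front to back, 224 mm wide, side and back walls 30 mm high
- stand: display stand, fixed: deck 170 deep, 270 wide, its upper face 10 mm above the counter, with a rim 6 mm thick and 10 mm higher all round; origin on the counter under the hinge line at the deck's far edge, midway across; x points away from the robot side: the deck inside the rim runs x = -0.159 to -0.001, y = -0.129 to 0.129 m; z up
- panel (a joint): angle of the back panel (rad): 0 lying flat over the deck, growing as its near edge is raised up and away about the hinge at the far edge, 1.57 upright, 1.92 = 110 degrees, end stop 2.6. Stiff friction hinge (about 0.45 N m plus the panel's 0.25 kg): it stays at any angle
- panel_hinge (a point): middle of the panel's hinge line, 24 mm above the counter; the hinge line runs along the stand's y
- panel_knob (a point): centre of the panel's black knob: a drum 18 mm across, 24 mm long along the stand's y, 26 mm over the mid plane of the panel (160 x 264 x 7 mm, its free edge 163 mm from the hinge) and 140 mm from the hinge line; panel flat, it is 0.140 m nearer the robot than the hinge, 50 mm above the counter. Pinched on its flat ends (along y) it turns between the fingers as the panel swings
- truck: tinplate flat-bed truck, starts in the shut drawer; 84 long, 44 wide, 62 tall, about 0.12 kg; origin under its centre at wheel-bottom level, nose to its own -x, z up. Low body and fixed wheels fill 84 x 44 up to 28 mm; above stands only the cab, 30 long (x) x 34 wide (y), over the origin, so it can be pinched fore and aft. None if absent
- tractor: tinplate tractor with cab, large rear and small front wheels, starts in the shut drawer; 84 long, 44 wide, 62 tall, about 0.12 kg; origin under its centre at wheel-bottom level, nose to its own -x, z up. Low body and fixed wheels fill 84 x 44 up to 28 mm; above stands only the cab, 30 long (x) x 34 wide (y), over the origin, so it can be pinched fore and aft. None if absent
- tipper: tinplate tipper truck with an open bed, starts in the shut drawer; 84 long, 44 wide, 62 tall, about 0.12 kg; origin under its centre at wheel-bottom level, nose to its own -x, z up. Low body and fixed wheels fill 84 x 44 up to 28 mm; above stands only the cab, 30 long (x) x 34 wide (y), over the origin, so it can be pinched fore and aft. None if absent
- hauler: tinplate truck with four grey pipes fixed on its bed, starts in the shut drawer; 84 long, 44 wide, 62 tall, about 0.12 kg; origin under its centre at wheel-bottom level, nose to its own -x, z up. Low body and fixed wheels fill 84 x 44 up to 28 mm; above stands only the cab, 30 long (x) x 34 wide (y), over the origin, so it can be pinched fore and aft. None if absent
- bell: steel counter bell, 72 mm across, 46 mm tall, origin under its centre; bystander, leave alone
- tin: round tin can, 68 mm across, 90 mm tall, origin under its centre; bystander, leave alone

How it is judged (in metres and radians):
On the way, in this order (a step that is already met when the one before it is completed fails the run):
1. the drawer, pushed in and let go, springs ajar (value of joint drawer above 0.03 m), for 0.2 s.
2. every toy stands on the deck of the stand, on its wheels and roughly square to the panel (x of truck in the frame of stand between -0.13 and -0.03 m and y of truck in the frame of stand between -0.118 and 0.118 m and z of truck in the frame of stand between 0.004 and 0.016 m and angle between each of truck, tractor, tipper, hauler's own z axis and vertical below 0.12 rad and angle between the x axis of each of truck, tractor, tipper, hauler and the x axis of stand, either way round below 0.35 rad and linear speed of each of truck, tractor, tipper, hauler below 0.02 m/s and x of tractor in the frame of stand between -0.13 and -0.03 m and y of tractor in the frame of stand between -0.118 and 0.118 m and z of tractor in the frame of stand between 0.004 and 0.016 m and x of tipper in the frame of stand between -0.13 and -0.03 m and y of tipper in the frame of stand between -0.118 and 0.118 m and z of tipper in the frame of stand between 0.004 and 0.016 m and x of hauler in the frame of stand between -0.13 and -0.03 m and y of hauler in the frame of stand between -0.118 and 0.118 m and z of hauler in the frame of stand between 0.004 and 0.016 m), for 0.3 s.
At the end, for the whole second after the job is handed in: Every toy present is at rest on the deck inside the rim, upright (within 7 degrees), its long axis within 20 degrees of front-to-back (nose either way); the panel stays between 102 and 118 degrees (1.78 to 2.06 rad); the drawer is latched within 4 mm of home (all of step 2 and value of joint panel between 1.78 and 2.06 rad and velocity of joint panel between -0.05 and 0.05 rad/s and value of joint drawer between -0.004 and 0.004 m and velocity of joint drawer between -0.01 and 0.01 m/s); the robot touches nothing.
It fails at once if the bell is shifted by more than 3 cm or tipped (distance of bell from where it was at the start of the episode above 0.03 m or angle between bell's own z axis and vertical above 0.5 rad).
It fails at once if the tin is shifted by more than 3 cm or tipped (distance of tin from where it was at the start of the episode above 0.03 m or angle between tin's own z axis and vertical above 0.5 rad).
Of truck, tractor, tipper, hauler only 3 to 4 are there at a start; the rules pass over those that are not, and their reading is None.
At some moment in a run one of truck, tractor, tipper, hauler may be knocked a few centimetres aside while the robot is not near it.
It also fails if it takes over 210 s, if anything falls off the work surface, if the arm or the gripper's body presses on something with over 40 N, if the wrist force passes 120 N, or if a joint passes its speed limit or range.

## Working session

There is one attempt and no reset: what is moved stays moved. The work goes in short steps, Python scripts to look and compute and a tool call to move; the robot and the scene stay as the last step left them, time stands still between calls to the robot, and variables do not carry over. Pictures are saved under pics/ and viewed, at most 16 in all, crops included, and the job is handed in when it is done.

Besides the shell and the picture viewer there is one more tool, called after "Emit:" by a JSON object that holds its "api" and its "payload", one argument or row to a line. play_rows: Moves the arm, as the interface text tells. Its arguments: {"type":"object","properties":{"targets":{"type":"array","items":{"type":"object","properties":{"delta_pos":{"type":"array","items":{"type":"number"}},"twist":{"type":"array","items":{"type":"number"}},"jaw":{"type":"number"}}}},"grip_force":{"type":"number"}},"required":["targets"]}

```bash
ls; mkdir -p pics; python3 - <<'E'
from cell import bot, snapshot
import cv2, numpy as np
o=bot.observe(); print(o)
for n in("top","side"):
    s=snapshot(n); cv2.imwrite(f"pics/{n}0.png",s["color"][:,:,::-1]); print(n,s["mtx"],s["xyz"],s["rotation"])
s=snapshot("wrist");print(s["hand_eye"],s["mtx"])
E
```

```text
pics
{'t': 0.0, 'qpos': array([ 1.04752729e+00,  2.07437680e-01,  1.54293347e+00, -4.80997792e-05,
        1.39346818e+00, -1.50499094e-01]), 'joint_velocities': array([ 0.00074203, -0.00014899,  0.00019845,  0.00013213,  0.00121506,
        0.00079981]), 'tau': array([ 8.45849172e-04, -3.70897114e+01, -2.81410539e+01,  6.98402734e-02,
        3.62289534e-02, -1.90264345e-04]), 'position': array([209.03613489, 534.80321316, 204.29047634]), 'eef_rot': array([-3.48979394e-04,  1.85303383e-01,  9.82680718e-01, -1.06801750e-03]), 'ft_force': array([-0.11515173,  0.5829542 , -0.23123478]), 'ft_torque': array([-0.0070662 ,  0.011199  , -0.02149052]), 'grip_force': 0.0, 'gripper_width': 1.001053781805794}
top [[396.10514576   0.         284.23286182]
 [  0.         396.10514576 209.25117547]
 [  0.           0.           1.        ]] [ 362.16264428    3.44661611 1132.16320686] [ 0.05734703 -0.69504264  0.71338388 -0.068633  ]
side [[427.59545775   0.         277.4443254 ]
 [  0.         427.59545775 207.44665724]
 [  0.           0.           1.        ]] [ 119.83049575 -647.34731055  938.30428992] [-0.35142216  0.89078064 -0.26603773  0.11061753]
[[ 8.28576333e-04 -9.64823404e-01 -2.62897532e-01  7.56635942e+01]
 [ 9.99999109e-01  1.07448000e-03 -7.91593031e-04  2.11873182e-01]
 [ 1.04622562e-03 -2.62896642e-01  9.64823435e-01 -1.79102939e+02]
 [ 0.00000000e+00  0.00000000e+00  0.00000000e+00  1.00000000e+00]] [[362.07676098   0.         278.30915745]
 [  0.         362.07676098 209.77568218]
 [  0.           0.           1.        ]]
```

View pics/top0.png

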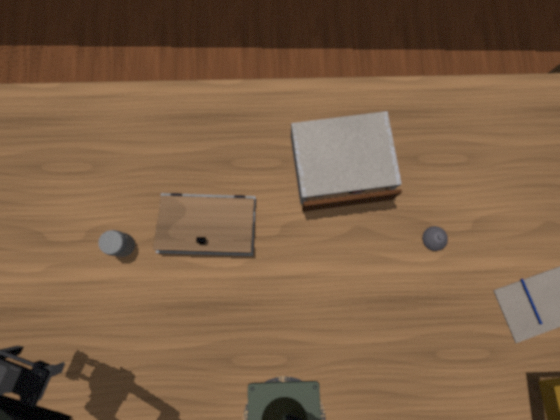

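View pics/side0.png

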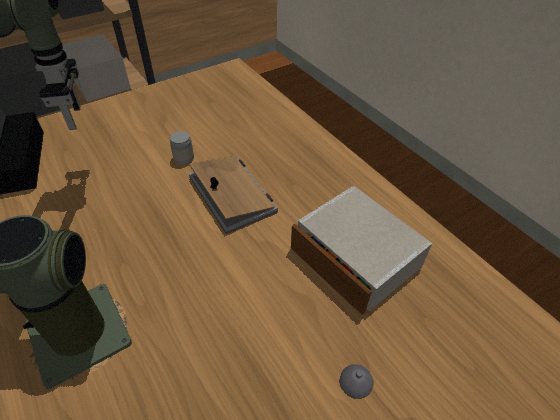

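The top view shows the stand around (207,225) with its knob at (201,240), and the tin at (114,243). The cabinet is around (348,160) with its front towards the robot, and the bell is at (435,238). The side view agrees; its knob is at (214,183).

```bash
cat > h.py <<'E'
from cell import bot, snapshot
import cv2, numpy as np
from scipy.spatial.transform import Rotation as R
def rot(q): return R.from_quat(np.asarray(q)[[1,2,3,0]])
def cam(s,o=None):
    if "hand_eye" in s:
        T=np.eye(4);T[:3,:3]=rot(o["eef_rot"]).as_matrix();T[:3,3]=o["position"]
        M=T@s["hand_eye"]; return M[:3,3],M[:3,:3]
    r=np.asarray(s["rotation"]); return np.asarray(s["xyz"]),(rot(r).as_matrix() if r.size==4 else r)
def ray(s,uv,z,o=None):
    c,M=cam(s,o); uv=np.atleast_2d(uv).astype(float)
    d=(np.c_[uv,np.ones(len(uv))]@np.linalg.inv(s["mtx"]).T)@M.T
    return c+d*((z-c[2])/d[:,2])[:,None]
def proj(s,P,o=None):
    c,M=cam(s,o); p=(np.atleast_2d(P)-c)@M@s["mtx"].T; return p[:,:2]/p[:,2:]
E
python3 - <<'E'
from h import *
s=snapshot("top");im=s["color"].astype(int)
sat=im.max(2)-im.min(2)
w=((sat<25)&(im.min(2)>120)).astype(np.uint8); w[:, 450:]=0
n,l,st,c=cv2.connectedComponentsWithStats(w); i=1+st[1:,4].argmax()
cn,_=cv2.findContours((l==i).astype(np.uint8),0,2); b=cv2.boxPoints(cv2.minAreaRect(cn[0])); print(st[i],b); print(ray(s,b,100).round(1))
print("knob",ray(s,(201,240),50)); s2=snapshot("side"); print("knob side",ray(s2,(214,183),50))
for n,p,z in(("tin",(114,243),90),("bell",(435,237),40)): print(n,ray(s,p,z))
A=cv2.resize(s["color"][180:270,145:270,::-1],None,fx=6,fy=6,interpolation=2)
cv2.imwrite("pics/c1.png",A)
E
```

```text
[ 292  112  109   85 7232] [[291.22314 123.22928]
 [391.14026 110.33673]
 [400.6183  183.79117]
 [300.70117 196.68372]]
[[ 788.5  -41.5  100. ]
 [ 820.4 -320.8  100. ]
 [ 609.9 -330.6  100. ]
 [ 581.   -60.5  100. ]]
knob [[477.42911526 212.94747282  50.        ]]
knob side [[483.66258589 232.1767431   50.        ]]
tin [[471.17118348 432.18679374  90.        ]]
bell [[ 470.0642473  -433.89615724   40.        ]]
```

View pics/c1.png

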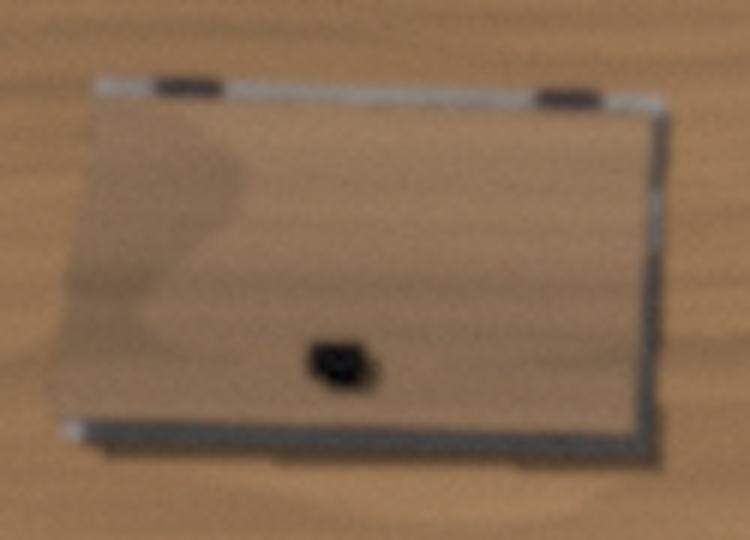

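```bash
cat >> h.py <<'E'
def go(p,yaw,tilt=0,o=None):
    """delta (tool axes, m) and twist (deg) to TCP p (mm), tool x pointing at heading yaw (deg), z down"""
    o=o or bot.observe(); Q=rot(o["eef_rot"])
    T=R.from_euler("z",yaw,degrees=True)*R.from_euler("x",180,degrees=True)*R.from_euler("y",tilt,degrees=True)
    d=Q.inv().apply(np.asarray(p)-o["position"])/1000; w=(Q.inv()*T).as_rotvec(degrees=True)
    print("delta",d.round(4),"twist",w.round(2)); return d,w
E
python3 - <<'E'
from h import *
s=snapshot("top")
f=lambda x,y:(145+(x-2.5)/6,180+(y-2.5)/6)
a=ray(s,[f(95,80),f(665,97)],22);b=ray(s,[f(645,440),f(85,425)],27);k=ray(s,f(337,362),50)
print(a,b,k,np.degrees(np.arctan2(*(a[1]-a[0])[:2])),bot.observe()["qpos"])
k=k[0]
go((k[0]-40,k[1],200),180)
E
```

```text
[[618.29590325 335.30689708  22.        ]
 [603.42280897  64.31911357  22.        ]] [[440.25021779  75.61958232  27.        ]
 [453.95437544 333.83820052  27.        ]] [[477.67487525 213.63021291  50.        ]] -176.85848788752247 [ 1.04747796e+00  2.06884158e-01  1.54197975e+00 -6.77993089e-06
  1.39346994e+00 -1.50507559e-01]
delta [-0.3298 -0.2164  0.0052] twist [-4.000e-02 -1.000e-02 -2.136e+01]
```

Emit:
{"api": "play_rows", "payload": {
  "targets": [
    {"delta_pos":[-0.05,-0.03,0],"twist":[0,0,-4],"jaw":0.094},
    {"delta_pos":[-0.08,-0.05,0],"twist":[0,0,-6],"jaw":0.094},
    {"delta_pos":[-0.12,-0.08,0],"twist":[0,0,-9],"jaw":0.094},
    {"delta_pos":[-0.15,-0.1,0],"twist":[0,0,-12],"jaw":0.094},
    {"delta_pos":[-0.18,-0.12,0],"twist":[0,0,-15],"jaw":0.094},
    {"delta_pos":[-0.22,-0.14,0],"twist":[0,0,-18],"jaw":0.094},
    {"delta_pos":[-0.25,-0.16,0],"twist":[0,0,-21],"jaw":0.094},
    {"delta_pos":[-0.28,-0.18,0],"twist":[0,0,-24.5],"jaw":0.094},
    {"delta_pos":[-0.31,-0.2,0],"twist":[0,0,-24.5],"jaw":0.094},
    {"delta_pos":[-0.33,-0.216,0],"twist":[0,0,-24.5],"jaw":0.094}
  ]
}}

```text
t: 1.13
position: [439.9, 211.5, 205.7]
eef_rot: [0.001, -0.026, 1.0, -0.0]
ft_force: [1.0, -0.8, 0.1]
gripper_width: 1.001
grip_force: 0.0
```

```bash
python3 - <<'E'
from h import *
o=bot.observe(); s=snapshot("wrist"); print(o["position"],o["qpos"],rot(o["eef_rot"]).as_matrix()[:,0])
np.save("w1.npy",s["color"]); cv2.imwrite("pics/w1.png",s["color"][:,:,::-1])
E
```

```text
[439.88143775 211.49260165 205.71008111] [ 2.71197074e-01  1.88487664e-02  1.74896589e+00 -8.20165096e-04
  1.37269900e+00 -1.35206280e+00] [-0.99861488 -0.05260053 -0.00122776]
```

View pics/w1.png

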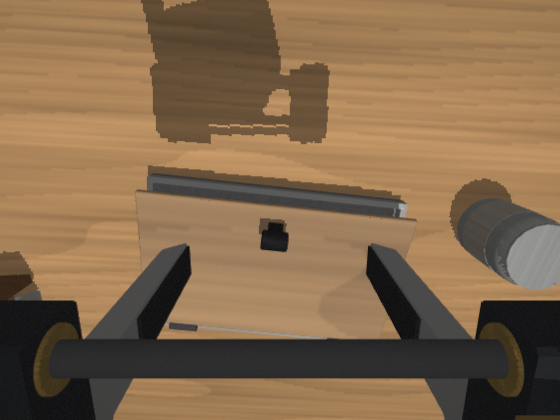

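The wrist view shows the panel's near edge running (137,192)–(415,220), the knob drum at (275,241), and the tin at the right.

```bash
python3 - <<'E'
from h import *
o=bot.observe(); s=snapshot("wrist")
e=ray(s,[(137,192),(415,220)],27.5,o); print("panel near edge",e.round(1), np.linalg.norm(e[1]-e[0]))
v=(e[1]-e[0]); v/=np.linalg.norm(v); yaw=np.degrees(np.arctan2(-v[0],v[1])); x=np.array([v[1],-v[0],0]); m=e.mean(0)
print("yaw",yaw,"hinge",m+163*x,"knob pred",m+23*x)
b=s["color"][215:260,250:300].max(2)<28
ys,xs=np.nonzero(b); print(xs.min()+250,xs.max()+250,ys.min()+215,ys.max()+215)
print("knob",ray(s,[(262,242),(275,241),(288,242)],52,o).round(1))
E
```

```text
panel near edge [[452.5  65.1  27.5]
 [467.2 349.7  27.5]] 285.02475356665775
yaw -2.9660633060344876 hinge [622.63260046 198.97206893  27.5       ] knob pred [482.82015026 206.21629218  27.5       ]
265 290 221 249
knob [[490.4 194.2  52. ]
 [488.7 206.9  52. ]
 [489.  219.6  52. ]]
```

```bash
python3 - <<'E'
from h import *
o=bot.observe(); s=snapshot("wrist"); t=snapshot("top"); sd=snapshot("side")
f=lambda x,y:(145+(x-2.5)/6,180+(y-2.5)/6)
def P(s,o=None):
    c,M=cam(s,o); return s["mtx"]@np.c_[M.T,-M.T@c]
A,B=P(t),P(s,o)
names=["L","R","knob"]; pa=np.array([f(58,420),f(638,432),f(337,362)]); pb=np.array([(415,220),(137,192),(275,241)],float)
X=cv2.triangulatePoints(A,B,pa.T,pb.T); X=(X[:3]/X[3]).T
print(X.round(1)); print(proj(s,X,o)-pb, proj(t,X)-pa, proj(sd,X))
# near rim outer top edge, z=20 and far edge
r=ray(s,[(150,175),(404,203)],20,o); print("rim wrist",r.round(1),np.linalg.norm(r[1]-r[0]))
r=ray(t,[f(85,440),f(650,462),f(95,80),f(665,97)],20); print("top",r.round(1))
E
```

```text
[[452.  331.7  76.8]
 [443.2  77.5  52.1]
 [475.  208.4  81.6]]
[[-1.16989601  0.39829797]
 [-0.40840535 -1.31044273]
 [-1.16730984 -0.98478607]] [[-0.3158064   0.14464644]
 [-0.14713563 -0.37514317]
 [-0.3455669  -0.24968036]] [[188.7485233  161.71033173]
 [227.05725691 220.35908379]
 [214.09954001 180.96407428]]
rim wrist [[433.7  79.4  20. ]
 [449.9 341.6  20. ]] 262.6985986997611
top [[447.6 335.7  20. ]
 [430.5  73.9  20. ]
 [618.8 335.9  20. ]
 [603.9  64.4  20. ]]
```

```bash
python3 - <<'E'
from h import *
go((475.3,207.8,140),177); go((475.3,207.8,66),177)
E
```

```text
delta [-0.0372 -0.0088  0.0653] twist [ 0.03 -0.04  6.13]
delta [-0.0373 -0.0089  0.1393] twist [ 0.03 -0.04  6.13]
```

Emit:
{"api": "play_rows", "payload": {
  "targets": [
    {"delta_pos":[-0.019,-0.0045,0.03],"twist":[0,0,3],"jaw":0.094},
    {"delta_pos":[-0.0372,-0.0088,0.06],"twist":[0,0,6],"jaw":0.094},
    {"delta_pos":[-0.0372,-0.0088,0.08],"twist":[0,0,6],"jaw":0.08},
    {"delta_pos":[-0.0372,-0.0088,0.1],"twist":[0,0,6],"jaw":0.07},
    {"delta_pos":[-0.0372,-0.0088,0.12],"twist":[0,0,6],"jaw":0.06},
    {"delta_pos":[-0.0372,-0.0088,0.1393],"twist":[0,0,6],"jaw":0.05},
    {"delta_pos":[-0.0372,-0.0088,0.1393],"twist":[0,0,6],"jaw":0.05},
    {"delta_pos":[-0.0372,-0.0088,0.1393],"twist":[0,0,6],"jaw":0.05},
    {"delta_pos":[-0.0372,-0.0088,0.1393],"twist":[0,0,6],"jaw":0.05},
    {"delta_pos":[-0.0372,-0.0088,0.1393],"twist":[0,0,6],"jaw":0.05}
  ]
}}

```text
t: 2.22
position: [476.9, 208.4, 67.9]
eef_rot: [0.002, 0.024, 1.0, 0.0]
ft_force: [0.8, 0.1, 0.1]
gripper_width: 0.538
grip_force: 0.0
```

```bash
python3 - <<'E'
from h import *
o=bot.observe(); s=snapshot("wrist"); print(o["position"],o["ft_force"])
cv2.imwrite("pics/w2.png",s["color"][:,:,::-1])
E
```

```text
[476.89041826 208.37249706  67.89866407] [0.77625673 0.12567957 0.05022855]
```

View pics/w2.png

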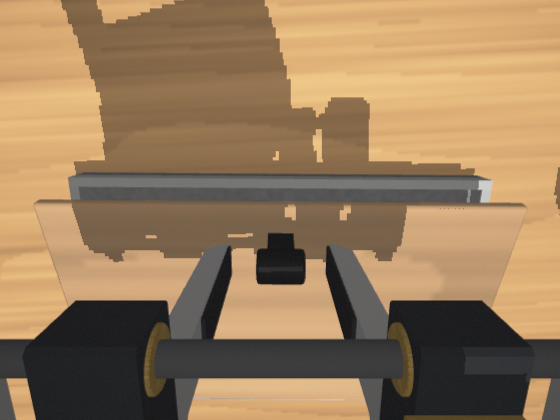

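The knob drum at (281,266) lies between the fingers and is square to them.

```bash
python3 - <<'E'
from h import *
o=bot.observe(); s=snapshot("wrist"); p=o["position"]
print(proj(s,[p,p+[0,0,15],p+[0,0,19]],o), ray(s,[(281,266),(281,248)],82,o),o["position"])
# rows for arc
H=np.array([605.5,200.4,24]); 
for th0 in [0.237]:
    k=lambda t: np.array([-140*np.cos(t)+26*np.sin(t),0,140*np.sin(t)+26*np.cos(t)])
    for t in np.arange(th0,1.96,0.0855): 
        d=k(t)-k(th0); print(round(t,3),(-d[0]/1000).round(4),(-d[2]/1000).round(4))
E
```

```text
[[278.58360515 258.54894152]
 [278.60603487 270.60092188]
 [278.6126445  274.15242476]] [[474.95790422 209.47510604  82.        ]
 [465.48698396 209.91473073  82.        ]] [476.95495292 208.19649661  67.88301543]
0.237 -0.0 -0.0
0.322 -0.0054 -0.0109
0.408 -0.0118 -0.0213
0.494 -0.019 -0.0311
0.579 -0.027 -0.0402
0.665 -0.0358 -0.0487
0.75 -0.0453 -0.0563
0.836 -0.0554 -0.0631
0.921 -0.066 -0.0691
1.007 -0.0771 -0.0741
1.092 -0.0886 -0.0781
1.178 -0.1003 -0.0811
1.263 -0.1123 -0.0832
1.349 -0.1245 -0.0841
1.434 -0.1366 -0.0841
1.52 -0.1488 -0.083
1.605 -0.1608 -0.0809
1.691 -0.1725 -0.0777
1.776 -0.184 -0.0736
1.862 -0.195 -0.0685
1.947 -0.2056 -0.0625
```

Emit:
{"api": "play_rows", "payload": {
  "grip_force": 25,
  "targets": [
    {"delta_pos":[0.001,0.001,0],"twist":[0,0,0],"jaw":0.04},
    {"delta_pos":[0.002,0.001,0],"twist":[0,0,0],"jaw":0.015},
    {"delta_pos":[0.002,0.001,0],"twist":[0,0,0],"jaw":0.015},
    {"delta_pos":[0.002,0.001,0],"twist":[0,0,0],"jaw":0.015},
    {"delta_pos":[0.002,0.001,0],"twist":[0,0,0],"jaw":0.015},
    {"delta_pos":[0.002,0.001,0],"twist":[0,0,0],"jaw":0.015},
    {"delta_pos":[0.002,0.001,0],"twist":[0,0,0],"jaw":0.015},
    {"delta_pos":[0.002,0.001,0],"twist":[0,0,0],"jaw":0.015},
    {"delta_pos":[0.002,0.001,0],"twist":[0,0,0],"jaw":0.015},
    {"delta_pos":[0.002,0.001,0],"twist":[0,0,0],"jaw":0.015}
  ]
}}

```text
t: 3.15
position: [473.9, 209.5, 66.3]
eef_rot: [0.0, 0.025, 1.0, 0.001]
ft_force: [0.1, 5.8, 0.2]
gripper_width: 0.256
grip_force: 25.0
```

Emit:
{"api": "play_rows", "payload": {
  "targets": [
    {"delta_pos":[-0.0054,0,-0.0109],"twist":[0,0,0],"jaw":0.015},
    {"delta_pos":[-0.0118,0,-0.0213],"twist":[0,0,0],"jaw":0.015},
    {"delta_pos":[-0.019,0,-0.0311],"twist":[0,0,0],"jaw":0.015},
    {"delta_pos":[-0.027,0,-0.0402],"twist":[0,0,0],"jaw":0.015},
    {"delta_pos":[-0.0358,0,-0.0487],"twist":[0,0,0],"jaw":0.015},
    {"delta_pos":[-0.0453,0,-0.0563],"twist":[0,0,0],"jaw":0.015},
    {"delta_pos":[-0.0554,0,-0.0631],"twist":[0,0,0],"jaw":0.015},
    {"delta_pos":[-0.066,0,-0.0691],"twist":[0,0,0],"jaw":0.015},
    {"delta_pos":[-0.0771,0,-0.0741],"twist":[0,0,0],"jaw":0.015},
    {"delta_pos":[-0.0886,0,-0.0781],"twist":[0,0,0],"jaw":0.015}
  ]
}}

```text
t: 3.98
position: [558.3, 204.8, 143.3]
eef_rot: [-0.005, 0.025, 1.0, 0.0]
ft_force: [-7.7, 3.5, 3.8]
gripper_width: 0.252
grip_force: 25.0
```

Emit:
{"api": "play_rows", "payload": {
  "targets": [
    {"delta_pos":[-0.0117,0,-0.003],"twist":[0,0,0],"jaw":0.015},
    {"delta_pos":[-0.0237,0,-0.0051],"twist":[0,0,0],"jaw":0.015},
    {"delta_pos":[-0.0359,0,-0.006],"twist":[0,0,0],"jaw":0.015},
    {"delta_pos":[-0.048,0,-0.006],"twist":[0,0,0],"jaw":0.015},
    {"delta_pos":[-0.0602,0,-0.0049],"twist":[0,0,0],"jaw":0.015},
    {"delta_pos":[-0.0722,0,-0.0028],"twist":[0,0,0],"jaw":0.015},
    {"delta_pos":[-0.0839,0,0.0004],"twist":[0,0,0],"jaw":0.015},
    {"delta_pos":[-0.0954,0,0.0045],"twist":[0,0,0],"jaw":0.015},
    {"delta_pos":[-0.1064,0,0.0096],"twist":[0,0,0],"jaw":0.015},
    {"delta_pos":[-0.115,0,0.0142],"twist":[0,0,0],"jaw":0.015}
  ]
}}

```text
t: 4.82
position: [680.7, 197.9, 133.9]
eef_rot: [0.004, 0.025, 1.0, -0.0]
ft_force: [0.3, -0.2, 8.9]
gripper_width: 0.247
grip_force: 25.0
```

```bash
python3 - <<'E'
from h import *
o=bot.observe(); s=snapshot("side"); print(o["position"],o["ft_force"]); t=snapshot("top")
a=cv2.resize(s["color"][60:260,110:330],None,fx=1.8,fy=1.8);b=cv2.resize(t["color"][140:280,130:290],None,fx=2.4,fy=2.4); h=min(len(a),len(b))
cv2.imwrite("pics/s2.png",np.hstack([a[:h],b[:h]])[:,:,::-1])
E
```

```text
[680.66663178 197.92269112 133.85710198] [ 0.30312399 -0.21058326  8.87503282]
```

View pics/s2.png

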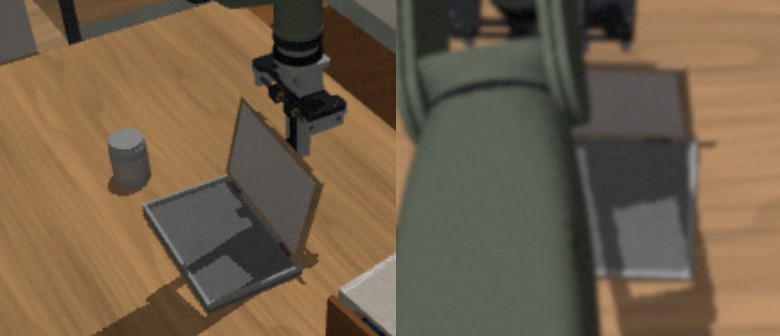

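The panel now leans back past upright, at about 110°, and the gripper still holds its knob. Next I release it and go to the drawer.

Emit:
{"api": "play_rows", "payload": {
  "targets": [
    {"delta_pos":[0,0,0],"twist":[0,0,0],"jaw":0.05},
    {"delta_pos":[0,0,0],"twist":[0,0,0],"jaw":0.05},
    {"delta_pos":[0,0,0],"twist":[0,0,0],"jaw":0.05},
    {"delta_pos":[0,0,0],"twist":[0,0,0],"jaw":0.05},
    {"delta_pos":[-0.003,0,-0.02],"twist":[0,0,0],"jaw":0.05},
    {"delta_pos":[-0.003,0,-0.04],"twist":[0,0,0],"jaw":0.05},
    {"delta_pos":[-0.003,0,-0.07],"twist":[0,0,0],"jaw":0.05},
    {"delta_pos":[-0.003,0,-0.1],"twist":[0,0,0],"jaw":0.05},
    {"delta_pos":[-0.003,0,-0.13],"twist":[0,0,0],"jaw":0.05},
    {"delta_pos":[-0.003,0,-0.14],"twist":[0,0,0],"jaw":0.05}
  ]
}}

```text
t: 5.75
position: [681.9, 198.4, 275.8]
eef_rot: [0.004, 0.025, 1.0, 0.001]
ft_force: [0.2, 0.2, 0.5]
gripper_width: 0.533
grip_force: 0.0
```

```bash
python3 - <<'E'
from h import *
print(bot.observe()["ft_force"],bot.observe()["position"]);go((520,-200,270),95.7)
E
```

```text
[0.18059126 0.15069881 0.45380201] [681.85797143 198.42023024 275.76192273]
delta [ 0.1419 -0.406   0.0042] twist [ 0.37  0.31 81.45]
```

Emit:
{"api": "play_rows", "payload": {
  "targets": [
    {"delta_pos":[0.014,-0.025,0],"twist":[0,0,6],"jaw":0.05},
    {"delta_pos":[0.028,-0.05,0],"twist":[0,0,12],"jaw":0.05},
    {"delta_pos":[0.042,-0.08,0],"twist":[0,0,18],"jaw":0.04},
    {"delta_pos":[0.056,-0.11,0],"twist":[0,0,24],"jaw":0.03},
    {"delta_pos":[0.07,-0.14,0],"twist":[0,0,30],"jaw":0.02},
    {"delta_pos":[0.084,-0.17,0],"twist":[0,0,36],"jaw":0.01},
    {"delta_pos":[0.098,-0.2,0],"twist":[0,0,42],"jaw":0},
    {"delta_pos":[0.112,-0.23,0],"twist":[0,0,48],"jaw":0},
    {"delta_pos":[0.126,-0.26,0],"twist":[0,0,54],"jaw":0},
    {"delta_pos":[0.142,-0.29,0],"twist":[0,0,60],"jaw":0}
  ]
}}

```text
t: 6.58
position: [522.1, -85.4, 268.4]
eef_rot: [-0.001, 0.524, 0.852, -0.0]
ft_force: [-0.3, -0.4, 0.0]
gripper_width: 0.018
grip_force: 0.0
```

```bash
python3 - <<'E'
from h import *
go((520,-200,270),95.7)
E
```

```text
delta [-0.1013 -0.0536 -0.0016] twist [-0.12 -0.06 21.16]
```

Emit:
{"api": "play_rows", "payload": {
  "targets": [
    {"delta_pos":[-0.02,-0.01,0],"twist":[0,0,6],"jaw":0},
    {"delta_pos":[-0.04,-0.02,0],"twist":[0,0,12],"jaw":0},
    {"delta_pos":[-0.06,-0.03,0],"twist":[0,0,18],"jaw":0},
    {"delta_pos":[-0.08,-0.042,0],"twist":[0,0,21.2],"jaw":0},
    {"delta_pos":[-0.101,-0.053,0],"twist":[0,0,21.2],"jaw":0},
    {"delta_pos":[-0.101,-0.053,0],"twist":[0,0,21.2],"jaw":0},
    {"delta_pos":[-0.101,-0.053,0],"twist":[0,0,21.2],"jaw":0},
    {"delta_pos":[-0.101,-0.053,0],"twist":[0,0,21.2],"jaw":0},
    {"delta_pos":[-0.101,-0.053,0],"twist":[0,0,21.2],"jaw":0},
    {"delta_pos":[-0.101,-0.053,0],"twist":[0,0,21.2],"jaw":0}
  ]
}}

```text
t: 7.42
position: [522.7, -197.3, 269.8]
eef_rot: [-0.0, 0.669, 0.743, 0.0]
ft_force: [-1.1, -0.0, 0.0]
gripper_width: 0.008
grip_force: 0.0
```

```bash
python3 - <<'E'
from h import *
o=bot.observe(); s=snapshot("wrist"); print(o["position"])
cv2.imwrite("pics/w3.png",s["color"][:,:,::-1]); print(proj(s,[(571.6,-197.9,100),(595.5,-195.5,100)],o))
E
```

```text
[ 522.69480528 -197.25392947  269.80360847]
[[326.79549329 196.85832816]
 [351.07254324 197.00421927]]
```

View pics/w3.png

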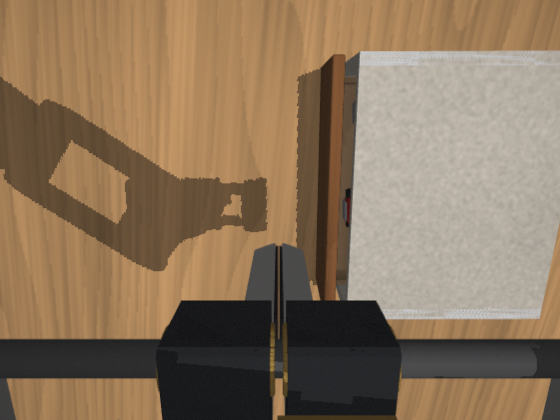

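The wrist view shows the drawer front's outer top edge at u≈328 (row 197), close to the predicted 327. The cabinet's white edge is at u≈352.

```bash
python3 - <<'E'
from h import *
go((546,-200,80),95.7)
E
```

```text
delta [-0.0051  0.0228  0.19  ] twist [-0.01 -0.01  0.33]
```

Emit:
{"api": "play_rows", "payload": {
  "targets": [
    {"delta_pos":[-0.005,0,0.03],"twist":[0,0,0.3],"jaw":0},
    {"delta_pos":[-0.005,0,0.06],"twist":[0,0,0.3],"jaw":0},
    {"delta_pos":[-0.005,0,0.09],"twist":[0,0,0.3],"jaw":0},
    {"delta_pos":[-0.005,0.005,0.12],"twist":[0,0,0.3],"jaw":0},
    {"delta_pos":[-0.005,0.01,0.15],"twist":[0,0,0.3],"jaw":0},
    {"delta_pos":[-0.005,0.015,0.175],"twist":[0,0,0.3],"jaw":0},
    {"delta_pos":[-0.005,0.02,0.19],"twist":[0,0,0.3],"jaw":0},
    {"delta_pos":[-0.005,0.023,0.19],"twist":[0,0,0.3],"jaw":0},
    {"delta_pos":[-0.005,0.023,0.19],"twist":[0,0,0.3],"jaw":0},
    {"delta_pos":[-0.005,0.023,0.19],"twist":[0,0,0.3],"jaw":0}
  ]
}}

```text
t: 8.3
position: [547.3, -201.1, 81.5]
eef_rot: [0.001, 0.671, 0.741, 0.0]
ft_force: [-0.2, -0.4, -0.6]
gripper_width: -0.001
grip_force: 0.0
```

Emit:
{"api": "play_rows", "payload": {
  "targets": [
    {"delta_pos":[0,0.002,0],"twist":[0,0,0],"jaw":0},
    {"delta_pos":[0,0.004,0],"twist":[0,0,0],"jaw":0},
    {"delta_pos":[0,0.006,0],"twist":[0,0,0],"jaw":0},
    {"delta_pos":[0,0.008,0],"twist":[0,0,0],"jaw":0},
    {"delta_pos":[0,0.01,0],"twist":[0,0,0],"jaw":0},
    {"delta_pos":[0,0.012,0],"twist":[0,0,0],"jaw":0},
    {"delta_pos":[0,0.014,0],"twist":[0,0,0],"jaw":0},
    {"delta_pos":[0,0.016,0],"twist":[0,0,0],"jaw":0},
    {"delta_pos":[0,0.018,0],"twist":[0,0,0],"jaw":0},
    {"delta_pos":[0,0.018,0],"twist":[0,0,0],"jaw":0}
  ]
}}

```text
t: 9.13
position: [562.8, -199.3, 80.0]
eef_rot: [-0.001, 0.671, 0.741, -0.001]
ft_force: [-4.7, 0.0, 4.3]
gripper_width: 0.006
grip_force: 2.6
```

Emit:
{"api": "play_rows", "payload": {
  "targets": [
    {"delta_pos":[0,0.001,0],"twist":[0,0,0],"jaw":0},
    {"delta_pos":[0,0.002,0],"twist":[0,0,0],"jaw":0},
    {"delta_pos":[0,0.003,0],"twist":[0,0,0],"jaw":0},
    {"delta_pos":[0,0.004,0],"twist":[0,0,0],"jaw":0},
    {"delta_pos":[0,0.005,0],"twist":[0,0,0],"jaw":0},
    {"delta_pos":[0,0.006,0],"twist":[0,0,0],"jaw":0},
    {"delta_pos":[0,0.007,0],"twist":[0,0,0],"jaw":0},
    {"delta_pos":[0,0.008,0],"twist":[0,0,0],"jaw":0},
    {"delta_pos":[0,0.008,0],"twist":[0,0,0],"jaw":0},
    {"delta_pos":[0,0.008,0],"twist":[0,0,0],"jaw":0}
  ]
}}

```text
t: 9.97
position: [568.7, -198.7, 80.0]
eef_rot: [-0.003, 0.671, 0.741, -0.002]
ft_force: [-10.7, -1.8, 7.7]
gripper_width: 0.002
grip_force: 5.1
```

Emit:
{"api": "play_rows", "payload": {
  "targets": [
    {"delta_pos":[0,0.002,0],"twist":[0,0,0],"jaw":0},
    {"delta_pos":[0,0.004,0],"twist":[0,0,0],"jaw":0},
    {"delta_pos":[0,0.004,0],"twist":[0,0,0],"jaw":0},
    {"delta_pos":[0,-0.03,0],"twist":[0,0,0],"jaw":0},
    {"delta_pos":[0,-0.06,0],"twist":[0,0,0],"jaw":0},
    {"delta_pos":[0,-0.085,0],"twist":[0,0,0],"jaw":0},
    {"delta_pos":[0,-0.085,0],"twist":[0,0,0],"jaw":0},
    {"delta_pos":[0,-0.085,0],"twist":[0,0,0],"jaw":0},
    {"delta_pos":[0,-0.085,-0.05],"twist":[0,0,0],"jaw":0},
    {"delta_pos":[0,-0.085,-0.09],"twist":[0,0,0],"jaw":0.03}
  ]
}}

```text
t: 10.8
position: [486.6, -205.5, 161.7]
eef_rot: [-0.003, 0.671, 0.741, -0.0]
ft_force: [1.1, 0.5, -0.1]
gripper_width: 0.046
grip_force: 0.0
```

```bash
python3 - <<'E'
from h import *
o=bot.observe(); print(o["position"],o["ft_force"]); s=snapshot("wrist"); t=snapshot("top")
b=cv2.resize(t["color"][90:230,280:420],None,fx=3,fy=3)
cv2.imwrite("pics/m3.png",np.hstack([s["color"][:,150:],b[:420]])[:,:800,::-1]); print(proj(s,[(523,-203,100),(573,-198,100)],o),proj(t,[(523,-203,100),(573,-198,100)]))
go((523,-203,170),95.7)
E
```

```text
[ 486.55912517 -205.50386531  161.66972298] [ 1.08488225  0.45283161 -0.13685383]
[[330.01512449 226.14688672]
 [402.16534831 226.22306333]] [[355.27520165 216.84282766]
 [352.30132818 198.38650171]]
delta [0.0042 0.0292 0.0021] twist [ 0.83  0.59 -0.03]
```

View pics/m3.png

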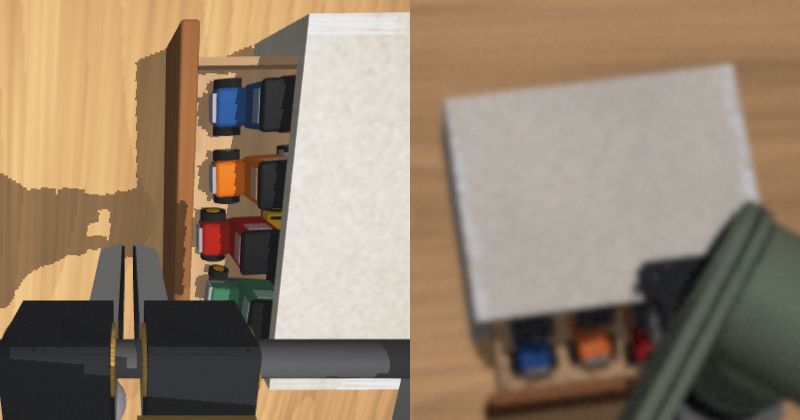

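The drawer is ajar: its outer top edge is at u≈323, which puts it near x≈518. Four toys (blue, orange, red, green) sit side by side with their noses to the front.

```bash
python3 - <<'E'
from h import *
o=bot.observe(); print(o["position"]);go((524,-203,84),95.7)
s=snapshot("wrist");print(proj(s,[(518,-203.5,100),(530,-202,100)],o)); np.save("w4.npy",s["color"])
E
```

```text
[ 494.3643194  -210.08981259  171.76825926]
delta [0.005  0.0289 0.0881] twist [ 0.83  0.59 -0.03]
[[309.42660787 213.31019937]
 [326.17773145 212.85081631]]
```

```bash
python3 - <<'E'
from h import *
im=np.load("w4.npy").astype(int)
for v in(100,160,213): print(v,[(u,tuple(im[v,u])) for u in range(285,345,4)])
E
```

```text
100 [(285, (np.int64(131), np.int64(103), np.int64(72))), (289, (np.int64(133), np.int64(104), np.int64(73))), (293, (np.int64(133), np.int64(103), np.int64(72))), (297, (np.int64(133), np.int64(104), np.int64(73))), (301, (np.int64(134), np.int64(104), np.int64(72))), (305, (np.int64(67), np.int64(47), np.int64(32))), (309, (np.int64(69), np.int64(48), np.int64(33))), (313, (np.int64(73), np.int64(49), np.int64(32))), (317, (np.int64(168), np.int64(111), np.int64(69))), (321, (np.int64(165), np.int64(108), np.int64(68))), (325, (np.int64(161), np.int64(106), np.int64(65))), (329, (np.int64(163), np.int64(109), np.int64(67))), (333, (np.int64(206), np.int64(165), np.int64(123))), (337, (np.int64(121), np.int64(98), np.int64(75))), (341, (np.int64(117), np.int64(95), np.int64(71)))]
160 [(285, (np.int64(135), np.int64(105), np.int64(74))), (289, (np.int64(134), np.int64(105), np.int64(74))), (293, (np.int64(135), np.int64(106), np.int64(74))), (297, (np.int64(134), np.int64(104), np.int64(73))), (301, (np.int64(126), np.int64(98), np.int64(68))), (305, (np.int64(65), np.int64(46), np.
[... 567 characters left out ...]
p.int64(95), np.int64(66))), (293, (np.int64(126), np.int64(99), np.int64(69))), (297, (np.int64(130), np.int64(103), np.int64(71))), (301, (np.int64(123), np.int64(95), np.int64(66))), (305, (np.int64(67), np.int64(46), np.int64(31))), (309, (np.int64(69), np.int64(48), np.int64(33))), (313, (np.int64(87), np.int64(60), np.int64(39))), (317, (np.int64(92), np.int64(63), np.int64(40))), (321, (np.int64(91), np.int64(62), np.int64(40))), (325, (np.int64(110), np.int64(73), np.int64(47))), (329, (np.int64(126), np.int64(101), np.int64(76))), (333, (np.int64(108), np.int64(92), np.int64(78))), (337, (np.int64(75), np.int64(39), np.int64(38))), (341, (np.int64(130), np.int64(34), np.int64(28)))]
```

Emit:
{"api": "play_rows", "payload": {
  "grip_force": 25,
  "targets": [
    {"delta_pos":[0.003,0.015,0],"twist":[0.4,0.3,0],"jaw":0.036},
    {"delta_pos":[0.005,0.031,0.015],"twist":[0.8,0.6,0],"jaw":0.036},
    {"delta_pos":[0.005,0.031,0.04],"twist":[0.8,0.6,0],"jaw":0.036},
    {"delta_pos":[0.005,0.031,0.065],"twist":[0.8,0.6,0],"jaw":0.036},
    {"delta_pos":[0.005,0.031,0.088],"twist":[0.8,0.6,0],"jaw":0.036},
    {"delta_pos":[0.005,0.031,0.088],"twist":[0.8,0.6,0],"jaw":0.036},
    {"delta_pos":[0.005,0.031,0.088],"twist":[0.8,0.6,0],"jaw":0.005},
    {"delta_pos":[0.005,0.031,0.088],"twist":[0.8,0.6,0],"jaw":0.005},
    {"delta_pos":[0.005,0.031,0.088],"twist":[0.8,0.6,0],"jaw":0.005},
    {"delta_pos":[0.005,0.031,0.088],"twist":[0.8,0.6,0],"jaw":0.005}
  ]
}}

```text
t: 11.78
position: [519.8, -199.5, 77.2]
eef_rot: [-0.006, 0.671, 0.741, -0.001]
ft_force: [1.2, 0.3, -0.7]
gripper_width: 0.138
grip_force: 0.7
```

Emit:
{"api": "play_rows", "payload": {
  "targets": [
    {"delta_pos":[0,-0.006,0],"twist":[0,0,0],"jaw":0.005},
    {"delta_pos":[0,-0.014,0],"twist":[0,0,0],"jaw":0.005},
    {"delta_pos":[0,-0.024,0],"twist":[0,0,0],"jaw":0.005},
    {"delta_pos":[0,-0.034,0],"twist":[0,0,0],"jaw":0.005},
    {"delta_pos":[0,-0.044,0],"twist":[0,0,0],"jaw":0.005},
    {"delta_pos":[0,-0.054,0],"twist":[0,0,0],"jaw":0.005},
    {"delta_pos":[0,-0.064,0],"twist":[0,0,0],"jaw":0.005},
    {"delta_pos":[0,-0.072,0],"twist":[0,0,0],"jaw":0.005},
    {"delta_pos":[0,-0.079,0],"twist":[0,0,0],"jaw":0.005},
    {"delta_pos":[0,-0.082,0],"twist":[0,0,0],"jaw":0.005}
  ]
}}

```text
t: 12.62
position: [443.1, -207.9, 77.2]
eef_rot: [-0.0, 0.673, 0.74, 0.004]
ft_force: [32.1, -0.3, -20.7]
gripper_width: 0.127
grip_force: 25.0
```

Emit:
{"api": "play_rows", "payload": {
  "targets": [
    {"delta_pos":[0,0.002,0],"twist":[0,0,0],"jaw":0.03},
    {"delta_pos":[0,0.003,0],"twist":[0,0,0],"jaw":0.036},
    {"delta_pos":[0,0.003,0],"twist":[0,0,0],"jaw":0.036},
    {"delta_pos":[0,0.003,0],"twist":[0,0,0],"jaw":0.036},
    {"delta_pos":[0,0.003,-0.02],"twist":[0,0,0],"jaw":0.036},
    {"delta_pos":[0,0.003,-0.05],"twist":[0,0,0],"jaw":0.036},
    {"delta_pos":[0,0.02,-0.09],"twist":[0,0,0],"jaw":0.05},
    {"delta_pos":[0,0.04,-0.13],"twist":[0,0,0],"jaw":0.05},
    {"delta_pos":[0,0.05,-0.16],"twist":[0,0,0],"jaw":0.05},
    {"delta_pos":[-0.05,0.05,-0.16],"twist":[0,0,0],"jaw":0.05}
  ]
}}

```text
t: 13.45
position: [497.1, -241.3, 243.6]
eef_rot: [-0.004, 0.668, 0.744, 0.001]
ft_force: [2.0, -0.9, -0.6]
gripper_width: 0.533
grip_force: 0.0
```

Emit:
{"api": "play_rows", "payload": {
  "targets": [
    {"delta_pos":[-0.05,0,0],"twist":[0,0,0],"jaw":0.05},
    {"delta_pos":[-0.05,0,0],"twist":[0,0,0],"jaw":0.05},
    {"delta_pos":[-0.05,0,0],"twist":[0,0,0],"jaw":0.05},
    {"delta_pos":[-0.05,0,0],"twist":[0,0,0],"jaw":0.05},
    {"delta_pos":[-0.05,0,0],"twist":[0,0,0],"jaw":0.05},
    {"delta_pos":[-0.05,0,0],"twist":[0,0,0],"jaw":0.05},
    {"delta_pos":[-0.05,0,0],"twist":[0,0,0],"jaw":0.05},
    {"delta_pos":[-0.05,0,0],"twist":[0,0,0],"jaw":0.05},
    {"delta_pos":[-0.05,0,0],"twist":[0,0,0],"jaw":0.05},
    {"delta_pos":[-0.05,0,0],"twist":[0,0,0],"jaw":0.05}
  ]
}}

```text
t: 14.28
position: [497.4, -294.2, 235.0]
eef_rot: [-0.008, 0.671, 0.741, -0.002]
ft_force: [-0.0, -0.2, 0.5]
gripper_width: 0.536
grip_force: 0.0
```

```bash
python3 - <<'E'
from h import *
o=bot.observe(); s=snapshot("wrist"); print(o["position"],o["ft_force"])
cv2.imwrite("pics/w5.png",s["color"][:,:,::-1]); np.savez("w5.npz",c=s["color"],p=o["position"],q=o["eef_rot"])
E
```

```text
[ 497.3970618  -294.18639039  235.00858238] [-0.04157256 -0.19573107  0.45925674]
```

View pics/w5.png

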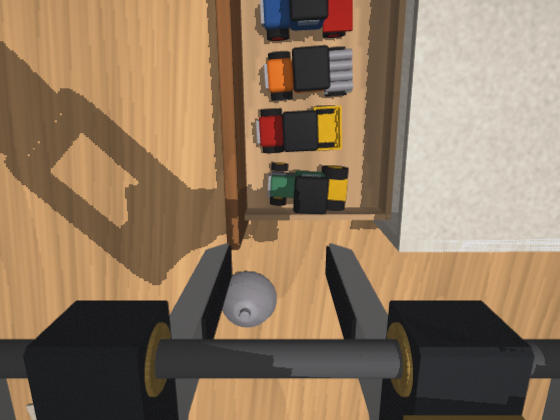

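The wrist view shows four toys in the drawer. The cab roofs are at about orange (313,65), red (301,132) and green (313,196), with blue cut off at the top at (310,3). The bell is at (247,297), clear of the work.

```bash
cat >> h.py <<'E'
S0=np.array([605.5,200.4,0]); SY=np.radians(-3.0)
def stand(x,y,z): return S0+np.array([x*np.cos(SY)-y*np.sin(SY),x*np.sin(SY)+y*np.cos(SY),z])
E
python3 - <<'E'
from h import *
o=bot.observe(); s=snapshot("wrist")
W=ray(s,[(313,196),(301.5,132),(313,65),(310,3)],84,o); print(W.round(1))
g=W[0]; go((g[0],g[1],150),95.7); go((g[0],g[1],53),95.7)
E
```

```text
[[ 528.2 -290.2   84. ]
 [ 510.7 -233.2   84. ]
 [ 514.  -176.6   84. ]
 [ 505.6 -129.5   84. ]]
delta [0.0002 0.0322 0.0845] twist [-0.8  -0.59 -0.04]
delta [-0.0008  0.0336  0.1815] twist [-0.8  -0.59 -0.04]
```

Emit:
{"api": "play_rows", "payload": {
  "grip_force": 20,
  "targets": [
    {"delta_pos":[0,0.017,0.03],"twist":[-0.4,-0.3,0],"jaw":0.056},
    {"delta_pos":[0,0.032,0.06],"twist":[-0.8,-0.6,0],"jaw":0.056},
    {"delta_pos":[0,0.033,0.09],"twist":[-0.8,-0.6,0],"jaw":0.056},
    {"delta_pos":[0,0.033,0.12],"twist":[-0.8,-0.6,0],"jaw":0.056},
    {"delta_pos":[-0.001,0.0335,0.14],"twist":[-0.8,-0.6,0],"jaw":0.056},
    {"delta_pos":[-0.001,0.0335,0.16],"twist":[-0.8,-0.6,0],"jaw":0.056},
    {"delta_pos":[-0.001,0.0335,0.175],"twist":[-0.8,-0.6,0],"jaw":0.056},
    {"delta_pos":[-0.001,0.0335,0.1815],"twist":[-0.8,-0.6,0],"jaw":0.056},
    {"delta_pos":[-0.001,0.0335,0.1815],"twist":[-0.8,-0.6,0],"jaw":0.056},
    {"delta_pos":[-0.001,0.0335,0.1815],"twist":[-0.8,-0.6,0],"jaw":0.056}
  ]
}}

```text
t: 15.22
position: [528.4, -290.9, 53.3]
eef_rot: [0.0, 0.671, 0.741, 0.0]
ft_force: [-0.3, -0.3, 0.2]
gripper_width: 0.6
grip_force: 0.0
```

```bash
python3 - <<'E'
from h import *
o=bot.observe(); s=snapshot("wrist"); print(o["position"],o["ft_force"])
cv2.imwrite("pics/w6.png",s["color"][:,:,::-1])
E
```

```text
[ 528.42920973 -290.94221082   53.25482996] [-0.34487139 -0.29189498  0.17341638]
```

View pics/w6.png

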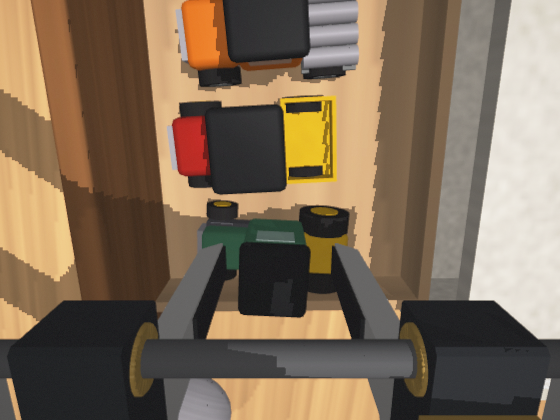

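Green's cab is between the fingers. I close on it and lift.

Emit:
{"api": "play_rows", "payload": {
  "targets": [
    {"delta_pos":[0,0,0],"twist":[0,0,0],"jaw":0.02},
    {"delta_pos":[0,0,0],"twist":[0,0,0],"jaw":0.02},
    {"delta_pos":[0,0,0],"twist":[0,0,0],"jaw":0.02},
    {"delta_pos":[0,0,0],"twist":[0,0,0],"jaw":0.02},
    {"delta_pos":[0,0,-0.01],"twist":[0,0,0],"jaw":0.02},
    {"delta_pos":[0,0,-0.03],"twist":[0,0,0],"jaw":0.02},
    {"delta_pos":[0,0,-0.055],"twist":[0,0,0],"jaw":0.02},
    {"delta_pos":[0,0,-0.08],"twist":[0,0,0],"jaw":0.02},
    {"delta_pos":[0,0,-0.105],"twist":[0,0,0],"jaw":0.02},
    {"delta_pos":[0,0,-0.12],"twist":[0,0,0],"jaw":0.02}
  ]
}}

```text
t: 16.1
position: [529.2, -291.4, 176.8]
eef_rot: [0.002, 0.671, 0.741, 0.0]
ft_force: [0.8, -0.6, -0.9]
gripper_width: 0.322
grip_force: 19.7
```

```bash
python3 - <<'E'
from h import *
o=bot.observe();print(o["position"],o["ft_force"])
for y in(-90,-30,30,90): print(stand(-90,y,43).round(1))
go(stand(-90,-90,170),87);go(stand(-90,-90,43),87)
E
```

```text
[ 529.2273755  -291.40560421  176.80899704] [ 0.83664963 -0.6243374  -0.94892106]
[510.9 115.2  43. ]
[514.1 175.2  43. ]
[517.2 235.1  43. ]
[520.3 295.   43. ]
delta [0.4065 0.0217 0.0057] twist [0.21 0.16 8.64]
delta [0.4069 0.0213 0.1327] twist [0.21 0.16 8.64]
```

Emit:
{"api": "play_rows", "payload": {
  "targets": [
    {"delta_pos":[0.02,0,0],"twist":[0,0,1],"jaw":0.02},
    {"delta_pos":[0.06,0.002,0],"twist":[0,0,2],"jaw":0.02},
    {"delta_pos":[0.1,0.004,0],"twist":[0,0,3],"jaw":0.02},
    {"delta_pos":[0.14,0.007,0],"twist":[0,0,4],"jaw":0.02},
    {"delta_pos":[0.18,0.01,0],"twist":[0,0,5],"jaw":0.02},
    {"delta_pos":[0.22,0.012,0],"twist":[0,0,6],"jaw":0.02},
    {"delta_pos":[0.26,0.014,0],"twist":[0,0,7],"jaw":0.02},
    {"delta_pos":[0.3,0.016,0],"twist":[0,0,8],"jaw":0.02},
    {"delta_pos":[0.34,0.018,0],"twist":[0,0,8.6],"jaw":0.02},
    {"delta_pos":[0.375,0.02,0],"twist":[0,0,8.6],"jaw":0.02}
  ]
}}

```text
t: 16.93
position: [510.4, 87.0, 173.6]
eef_rot: [0.0, 0.725, 0.689, 0.0]
ft_force: [0.9, 0.5, -1.5]
gripper_width: 0.323
grip_force: 19.7
```

```bash
python3 - <<'E'
from h import *
o=bot.observe();print(o["position"],o["ft_force"])
go(stand(-90,-90,100),87);go(stand(-90,-90,43),87)
E
```

```text
[510.38822179  86.96337091 173.61493029] [ 0.94508883  0.52404929 -1.54008622]
delta [ 0.0282 -0.001   0.0736] twist [ 0.03 -0.03  0.06]
delta [ 0.0282 -0.001   0.1306] twist [ 0.03 -0.03  0.06]
```

Emit:
{"api": "play_rows", "payload": {
  "targets": [
    {"delta_pos":[0.014,-0.001,0.01],"twist":[0,0,0],"jaw":0.02},
    {"delta_pos":[0.028,-0.001,0.035],"twist":[0,0,0],"jaw":0.02},
    {"delta_pos":[0.028,-0.001,0.065],"twist":[0,0,0],"jaw":0.02},
    {"delta_pos":[0.028,-0.001,0.095],"twist":[0,0,0],"jaw":0.02},
    {"delta_pos":[0.028,-0.001,0.115],"twist":[0,0,0],"jaw":0.02},
    {"delta_pos":[0.028,-0.001,0.125],"twist":[0,0,0],"jaw":0.02},
    {"delta_pos":[0.028,-0.001,0.131],"twist":[0,0,0],"jaw":0.02},
    {"delta_pos":[0.028,-0.001,0.131],"twist":[0,0,0],"jaw":0.02},
    {"delta_pos":[0.028,-0.001,0.131],"twist":[0,0,0],"jaw":0.02},
    {"delta_pos":[0.028,-0.001,0.131],"twist":[0,0,0],"jaw":0.02}
  ]
}}

```text
t: 17.77
position: [512.9, 112.5, 43.2]
eef_rot: [0.001, 0.725, 0.689, 0.001]
ft_force: [-0.1, -1.1, -0.5]
gripper_width: 0.319
grip_force: 19.8
```

Emit:
{"api": "play_rows", "payload": {
  "targets": [
    {"delta_pos":[0,0,0],"twist":[0,0,0],"jaw":0.04},
    {"delta_pos":[0,0,0],"twist":[0,0,0],"jaw":0.056},
    {"delta_pos":[0,0,0],"twist":[0,0,0],"jaw":0.056},
    {"delta_pos":[0,0,0],"twist":[0,0,0],"jaw":0.056},
    {"delta_pos":[0,0,-0.02],"twist":[0,0,0],"jaw":0.056},
    {"delta_pos":[0,0,-0.05],"twist":[0,0,0],"jaw":0.056},
    {"delta_pos":[0,0,-0.09],"twist":[0,0,0],"jaw":0.056},
    {"delta_pos":[0,0,-0.13],"twist":[0,0,0],"jaw":0.056},
    {"delta_pos":[0,0,-0.17],"twist":[0,0,0],"jaw":0.056},
    {"delta_pos":[0,0,-0.19],"twist":[0,0,0],"jaw":0.056}
  ]
}}

```text
t: 18.6
position: [514.1, 112.7, 237.9]
eef_rot: [0.003, 0.725, 0.689, 0.003]
ft_force: [0.9, 0.6, 0.6]
gripper_width: 0.597
grip_force: 0.0
```

```bash
python3 - <<'E'
from h import *
o=bot.observe();s=snapshot("wrist");print(o["position"],o["ft_force"])
g=stand(-90,-90,0); t=snapshot("top")
go((512,-180,240),95.7)
A=cv2.resize(s["color"],None,fx=.8,fy=.8);B=cv2.resize(t["color"][90:290,140:420],None,fx=1.2,fy=1.2)
C=np.zeros((336,784,3),np.uint8);C[:,:448]=A;C[:240,448:]=B
cv2.imwrite("pics/m7.png",C[:,:,::-1])
E
```

```text
[514.09995086 112.70562638 237.94595251] [0.90416699 0.55295036 0.55487675]
delta [-0.2925  0.0121 -0.0025] twist [ 0.66 -0.02 -8.66]
```

View pics/m7.png

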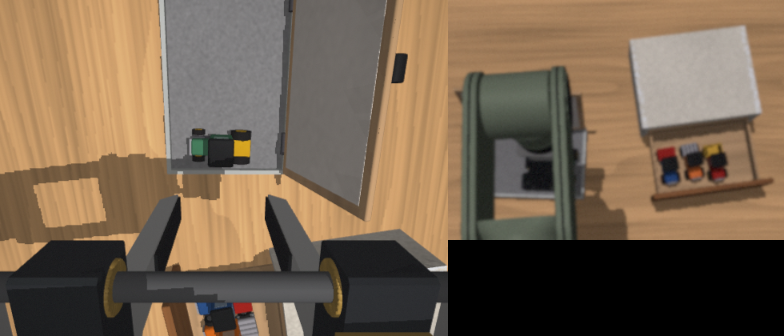

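Green stands square on the deck. Three toys remain in the drawer.

Emit:
{"api": "play_rows", "payload": {
  "targets": [
    {"delta_pos":[-0.03,0,0],"twist":[0,0,-1],"jaw":0.056},
    {"delta_pos":[-0.065,0.002,0],"twist":[0,0,-2.5],"jaw":0.056},
    {"delta_pos":[-0.1,0.004,0],"twist":[0,0,-4],"jaw":0.056},
    {"delta_pos":[-0.14,0.006,0],"twist":[0,0,-5],"jaw":0.056},
    {"delta_pos":[-0.18,0.008,0],"twist":[0,0,-6],"jaw":0.056},
    {"delta_pos":[-0.22,0.01,0],"twist":[0,0,-7],"jaw":0.056},
    {"delta_pos":[-0.26,0.012,0],"twist":[0,0,-8],"jaw":0.056},
    {"delta_pos":[-0.3,0.013,0],"twist":[0,0,-8.7],"jaw":0.056},
    {"delta_pos":[-0.335,0.014,0],"twist":[0,0,-8.7],"jaw":0.056},
    {"delta_pos":[-0.335,0.014,0],"twist":[0,0,-8.7],"jaw":0.056}
  ]
}}

```text
t: 19.53
position: [506.7, -228.5, 229.6]
eef_rot: [-0.001, 0.673, 0.739, -0.002]
ft_force: [-0.0, 0.8, -0.3]
gripper_width: 0.597
grip_force: 0.0
```

```bash
cat >> h.py <<'E'
def roofs(z,s,o,vmax=250):
    """black cab roofs at height z: bottom-anchored boxes via nadir correction"""
    c,M=cam(s,o); im=s["color"]; m=((im.max(2)<62)&(im.max(2).astype(int)-im.min(2)<14)).astype(np.uint8); m[vmax:]=0
    m=cv2.morphologyEx(m,cv2.MORPH_OPEN,np.ones((15,15),np.uint8))
    n,l,st,ce=cv2.connectedComponentsWithStats(m)
    for i in range(1,n):
        if 500<st[i,4]<6000:
            print("px",st[i],ce[i].round(0),"world",ray(s,ce[i],z,o)[0].round(1))
E
python3 - <<'E'
from h import *
o=bot.observe();s=snapshot("wrist");print(o["position"])
roofs(84,s,o,300); cv2.imwrite("pics/w8.png",s["color"][:,:,::-1])
E
```

```text
[ 506.65055836 -228.48711682  229.58748711]
px [ 269   54   36   44 1547] [287.  75.] world [ 504.  -123.5   84. ]
px [ 274  123   35   39 1315] [291. 142.] world [ 513.3 -178.2   84. ]
px [ 265  182   33   36 1165] [281. 200.] world [ 509.6 -231.1   84. ]
```

View pics/w8.png

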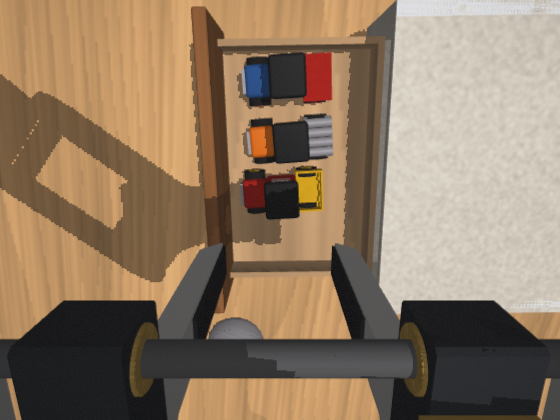

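The mask finds all three cab roofs: blue (287,75), orange (291,142) and red (281,200). Red is next.

```bash
python3 - <<'E'
from h import *
o=bot.observe();print(o["position"]); go((509.6,-231.8,53),95.7)
E
```

```text
[ 506.81323597 -225.30106649  229.51212576]
delta [-0.0071  0.0027  0.1765] twist [-0.17 -0.11 -0.26]
```

Emit:
{"api": "play_rows", "payload": {
  "targets": [
    {"delta_pos":[-0.003,0.001,0.03],"twist":[0,0,0],"jaw":0.056},
    {"delta_pos":[-0.007,0.003,0.06],"twist":[0,0,0],"jaw":0.056},
    {"delta_pos":[-0.007,0.003,0.09],"twist":[0,0,0],"jaw":0.056},
    {"delta_pos":[-0.007,0.003,0.12],"twist":[0,0,0],"jaw":0.056},
    {"delta_pos":[-0.007,0.003,0.145],"twist":[0,0,0],"jaw":0.056},
    {"delta_pos":[-0.007,0.003,0.165],"twist":[0,0,0],"jaw":0.056},
    {"delta_pos":[-0.007,0.003,0.1765],"twist":[0,0,0],"jaw":0.056},
    {"delta_pos":[-0.007,0.003,0.1765],"twist":[0,0,0],"jaw":0.056},
    {"delta_pos":[-0.007,0.003,0.1765],"twist":[0,0,0],"jaw":0.02},
    {"delta_pos":[-0.007,0.003,0.1765],"twist":[0,0,0],"jaw":0.02}
  ]
}}

```text
t: 20.42
position: [512.6, -229.2, 56.2]
eef_rot: [0.001, 0.671, 0.742, 0.0]
ft_force: [0.8, 0.1, 1.0]
gripper_width: 0.489
grip_force: 0.0
```

Emit:
{"api": "play_rows", "payload": {
  "targets": [
    {"delta_pos":[0,0,0],"twist":[0,0,0],"jaw":0.02},
    {"delta_pos":[0,0,0],"twist":[0,0,0],"jaw":0.02},
    {"delta_pos":[0,0,0],"twist":[0,0,0],"jaw":0.02},
    {"delta_pos":[0,0,0],"twist":[0,0,0],"jaw":0.02},
    {"delta_pos":[0,0,-0.01],"twist":[0,0,0],"jaw":0.02},
    {"delta_pos":[0,0,-0.03],"twist":[0,0,0],"jaw":0.02},
    {"delta_pos":[0,0,-0.055],"twist":[0,0,0],"jaw":0.02},
    {"delta_pos":[0,0,-0.08],"twist":[0,0,0],"jaw":0.02},
    {"delta_pos":[0,0,-0.105],"twist":[0,0,0],"jaw":0.02},
    {"delta_pos":[0,0,-0.12],"twist":[0,0,0],"jaw":0.02}
  ]
}}

```text
t: 21.25
position: [513.1, -230.2, 178.9]
eef_rot: [0.002, 0.671, 0.742, 0.0]
ft_force: [0.8, -0.5, -0.7]
gripper_width: 0.315
grip_force: 19.8
```

```bash
python3 - <<'E'
from h import *
o=bot.observe();print(o["position"],o["ft_force"])
go(stand(-90,-30,172),87)
E
```

```text
[ 513.14476023 -230.17206143  178.8838722 ] [ 0.75274066 -0.51869497 -0.74767178]
delta [0.4032 0.0414 0.006 ] twist [0.22 0.14 8.74]
```

Emit:
{"api": "play_rows", "payload": {
  "targets": [
    {"delta_pos":[0.02,0.001,0],"twist":[0,0,1],"jaw":0.02},
    {"delta_pos":[0.06,0.005,0],"twist":[0,0,2],"jaw":0.02},
    {"delta_pos":[0.1,0.01,0],"twist":[0,0,3],"jaw":0.02},
    {"delta_pos":[0.14,0.014,0],"twist":[0,0,4],"jaw":0.02},
    {"delta_pos":[0.18,0.018,0],"twist":[0,0,5],"jaw":0.02},
    {"delta_pos":[0.22,0.022,0],"twist":[0,0,6],"jaw":0.02},
    {"delta_pos":[0.26,0.026,0],"twist":[0,0,7],"jaw":0.02},
    {"delta_pos":[0.3,0.03,0],"twist":[0,0,8],"jaw":0.02},
    {"delta_pos":[0.34,0.035,0],"twist":[0,0,8.7],"jaw":0.02},
    {"delta_pos":[0.375,0.038,0],"twist":[0,0,8.7],"jaw":0.02}
  ]
}}

```text
t: 22.08
position: [511.9, 150.0, 175.9]
eef_rot: [0.0, 0.725, 0.689, 0.001]
ft_force: [0.8, -0.3, -0.6]
gripper_width: 0.321
grip_force: 19.8
```

```bash
python3 - <<'E'
from h import *
o=bot.observe();print(o["position"],o["ft_force"])
go(stand(-90,-30,44.5),87)
E
```

```text
[511.87977688 150.03579331 175.91501806] [ 0.84609524 -0.3483418  -0.57011463]
delta [0.0251 0.0008 0.1314] twist [ 0.05 -0.04  0.05]
```

Emit:
{"api": "play_rows", "payload": {
  "targets": [
    {"delta_pos":[0.014,0,0.01],"twist":[0,0,0],"jaw":0.02},
    {"delta_pos":[0.025,0,0.035],"twist":[0,0,0],"jaw":0.02},
    {"delta_pos":[0.025,0,0.065],"twist":[0,0,0],"jaw":0.02},
    {"delta_pos":[0.025,0,0.095],"twist":[0,0,0],"jaw":0.02},
    {"delta_pos":[0.025,0,0.115],"twist":[0,0,0],"jaw":0.02},
    {"delta_pos":[0.025,0,0.125],"twist":[0,0,0],"jaw":0.02},
    {"delta_pos":[0.025,0,0.1315],"twist":[0,0,0],"jaw":0.02},
    {"delta_pos":[0.025,0,0.1315],"twist":[0,0,0],"jaw":0.02},
    {"delta_pos":[0.025,0,0.1315],"twist":[0,0,0],"jaw":0.02},
    {"delta_pos":[0.025,0,0.1315],"twist":[0,0,0],"jaw":0.02}
  ]
}}

```text
t: 22.92
position: [514.9, 172.5, 45.2]
eef_rot: [0.001, 0.725, 0.689, 0.001]
ft_force: [0.1, -0.4, -1.8]
gripper_width: 0.315
grip_force: 19.9
```

Emit:
{"api": "play_rows", "payload": {
  "targets": [
    {"delta_pos":[0,0,0],"twist":[0,0,0],"jaw":0.04},
    {"delta_pos":[0,0,0],"twist":[0,0,0],"jaw":0.056},
    {"delta_pos":[0,0,0],"twist":[0,0,0],"jaw":0.056},
    {"delta_pos":[0,0,0],"twist":[0,0,0],"jaw":0.056},
    {"delta_pos":[0,0,-0.02],"twist":[0,0,0],"jaw":0.056},
    {"delta_pos":[0,0,-0.05],"twist":[0,0,0],"jaw":0.056},
    {"delta_pos":[0,0,-0.09],"twist":[0,0,0],"jaw":0.056},
    {"delta_pos":[0,0,-0.13],"twist":[0,0,0],"jaw":0.056},
    {"delta_pos":[0,0,-0.17],"twist":[0,0,0],"jaw":0.056},
    {"delta_pos":[0,0,-0.19],"twist":[0,0,0],"jaw":0.056}
  ]
}}

```text
t: 23.75
position: [516.1, 173.0, 240.1]
eef_rot: [0.003, 0.725, 0.689, 0.004]
ft_force: [0.3, -0.3, 0.1]
gripper_width: 0.595
grip_force: 0.0
```

```bash
python3 - <<'E'
from h import *
o=bot.observe();s=snapshot("wrist");print(o["position"],o["ft_force"])
roofs(72,s,o,300)
go((512,-180,240),95.7)
E
```

```text
[516.07110401 172.95177874 240.08949811] [ 0.30952824 -0.34964643  0.07831367]
px [ 260  177   31   35 1060] [275. 194.] world [515.2 170.8  72. ]
px [262 232  30  32 951] [276. 248.] world [513.5 114.8  72. ]
delta [-0.3531  0.0122  0.0022] twist [ 0.84 -0.12 -8.65]
```

Emit:
{"api": "play_rows", "payload": {
  "targets": [
    {"delta_pos":[-0.03,0,0],"twist":[0,0,-1],"jaw":0.056},
    {"delta_pos":[-0.065,0.002,0],"twist":[0,0,-2.5],"jaw":0.056},
    {"delta_pos":[-0.1,0.004,0],"twist":[0,0,-4],"jaw":0.056},
    {"delta_pos":[-0.14,0.006,0],"twist":[0,0,-5],"jaw":0.056},
    {"delta_pos":[-0.18,0.008,0],"twist":[0,0,-6],"jaw":0.056},
    {"delta_pos":[-0.22,0.01,0],"twist":[0,0,-7],"jaw":0.056},
    {"delta_pos":[-0.26,0.012,0],"twist":[0,0,-8],"jaw":0.056},
    {"delta_pos":[-0.3,0.012,0],"twist":[0,0,-8.7],"jaw":0.056},
    {"delta_pos":[-0.335,0.012,0],"twist":[0.5,0,-8.7],"jaw":0.056},
    {"delta_pos":[-0.353,0.012,0],"twist":[0.8,0,-8.7],"jaw":0.056}
  ]
}}

```text
t: 24.63
position: [506.4, -184.6, 233.3]
eef_rot: [-0.005, 0.672, 0.74, -0.006]
ft_force: [-0.1, 0.1, -0.5]
gripper_width: 0.596
grip_force: 0.0
```

```bash
python3 - <<'E'
from h import *
import time
o=bot.observe();s=snapshot("wrist");snapshot("top");o=bot.observe();s=snapshot("wrist");print(o["position"])
roofs(84,s,o,300); go((513.3,-178.2,53),95.7)
E
```

```text
[ 506.73997881 -183.65912487  233.11597181]
px [ 268  110   35   40 1350] [285. 129.] world [ 505.3 -122.9   84. ]
px [ 273  172   33   37 1182] [289. 190.] world [ 514.6 -177.4   84. ]
delta [0.0024 0.0095 0.18  ] twist [-0.84 -0.13 -0.13]
```

Emit:
{"api": "play_rows", "payload": {
  "targets": [
    {"delta_pos":[0.001,0.005,0.03],"twist":[-0.4,0,0],"jaw":0.056},
    {"delta_pos":[0.002,0.009,0.06],"twist":[-0.8,0,0],"jaw":0.056},
    {"delta_pos":[0.002,0.009,0.09],"twist":[-0.8,0,0],"jaw":0.056},
    {"delta_pos":[0.002,0.009,0.12],"twist":[-0.8,0,0],"jaw":0.056},
    {"delta_pos":[0.002,0.009,0.145],"twist":[-0.8,0,0],"jaw":0.056},
    {"delta_pos":[0.002,0.009,0.165],"twist":[-0.8,0,0],"jaw":0.056},
    {"delta_pos":[0.002,0.009,0.18],"twist":[-0.8,0,0],"jaw":0.056},
    {"delta_pos":[0.002,0.009,0.18],"twist":[-0.8,0,0],"jaw":0.056},
    {"delta_pos":[0.002,0.009,0.18],"twist":[-0.8,0,0],"jaw":0.056},
    {"delta_pos":[0.002,0.009,0.18],"twist":[-0.8,0,0],"jaw":0.02}
  ]
}}

```text
t: 25.62
position: [513.7, -176.6, 54.0]
eef_rot: [-0.0, 0.67, 0.742, 0.001]
ft_force: [0.3, -0.1, -0.7]
gripper_width: 0.554
grip_force: 0.0
```

Emit:
{"api": "play_rows", "payload": {
  "targets": [
    {"delta_pos":[0,0,0],"twist":[0,0,0],"jaw":0.02},
    {"delta_pos":[0,0,0],"twist":[0,0,0],"jaw":0.02},
    {"delta_pos":[0,0,0],"twist":[0,0,0],"jaw":0.02},
    {"delta_pos":[0,0,0],"twist":[0,0,0],"jaw":0.02},
    {"delta_pos":[0,0,-0.01],"twist":[0,0,0],"jaw":0.02},
    {"delta_pos":[0,0,-0.03],"twist":[0,0,0],"jaw":0.02},
    {"delta_pos":[0,0,-0.055],"twist":[0,0,0],"jaw":0.02},
    {"delta_pos":[0,0,-0.08],"twist":[0,0,0],"jaw":0.02},
    {"delta_pos":[0,0,-0.105],"twist":[0,0,0],"jaw":0.02},
    {"delta_pos":[0,0,-0.12],"twist":[0,0,0],"jaw":0.02}
  ]
}}

```text
t: 26.45
position: [514.6, -178.7, 177.4]
eef_rot: [0.002, 0.671, 0.742, 0.001]
ft_force: [0.5, -1.0, -1.0]
gripper_width: 0.321
grip_force: 19.4
```

```bash
python3 - <<'E'
from h import *
o=bot.observe();print(o["position"],o["ft_force"])
go(stand(-90,30,172),87)
E
```

```text
[ 514.60881462 -178.69913653  177.38424268] [ 0.53885184 -1.04199367 -0.95458449]
delta [0.4114 0.0439 0.005 ] twist [0.21 0.06 8.73]
```

Emit:
{"api": "play_rows", "payload": {
  "targets": [
    {"delta_pos":[0.02,0.001,0],"twist":[0,0,1],"jaw":0.02},
    {"delta_pos":[0.06,0.005,0],"twist":[0,0,2],"jaw":0.02},
    {"delta_pos":[0.1,0.01,0],"twist":[0,0,3],"jaw":0.02},
    {"delta_pos":[0.14,0.014,0],"twist":[0,0,4],"jaw":0.02},
    {"delta_pos":[0.18,0.018,0],"twist":[0,0,5],"jaw":0.02},
    {"delta_pos":[0.22,0.022,0],"twist":[0,0,6],"jaw":0.02},
    {"delta_pos":[0.26,0.026,0],"twist":[0,0,7],"jaw":0.02},
    {"delta_pos":[0.3,0.03,0],"twist":[0,0,8],"jaw":0.02},
    {"delta_pos":[0.34,0.036,0],"twist":[0,0,8.7],"jaw":0.02},
    {"delta_pos":[0.38,0.041,0],"twist":[0,0,8.7],"jaw":0.02}
  ]
}}

```text
t: 27.28
position: [515.9, 206.0, 174.8]
eef_rot: [-0.0, 0.725, 0.688, 0.0]
ft_force: [0.4, -0.2, -0.8]
gripper_width: 0.323
grip_force: 19.4
```

```bash
python3 - <<'E'
from h import *
o=bot.observe();print(o["position"],o["ft_force"])
go(stand(-90,30,43.5),87)
E
```

```text
[515.85670397 206.04343603 174.82905489] [ 0.40075329 -0.20946862 -0.81137185]
delta [ 0.0289 -0.0002  0.1314] twist [ 0.02 -0.06  0.01]
```

Emit:
{"api": "play_rows", "payload": {
  "targets": [
    {"delta_pos":[0.015,0,0.01],"twist":[0,0,0],"jaw":0.02},
    {"delta_pos":[0.029,0,0.035],"twist":[0,0,0],"jaw":0.02},
    {"delta_pos":[0.029,0,0.065],"twist":[0,0,0],"jaw":0.02},
    {"delta_pos":[0.029,0,0.095],"twist":[0,0,0],"jaw":0.02},
    {"delta_pos":[0.029,0,0.115],"twist":[0,0,0],"jaw":0.02},
    {"delta_pos":[0.029,0,0.125],"twist":[0,0,0],"jaw":0.02},
    {"delta_pos":[0.029,0,0.1315],"twist":[0,0,0],"jaw":0.02},
    {"delta_pos":[0.029,0,0.1315],"twist":[0,0,0],"jaw":0.02},
    {"delta_pos":[0.029,0,0.1315],"twist":[0,0,0],"jaw":0.02},
    {"delta_pos":[0.029,0,0.1315],"twist":[0,0,0],"jaw":0.02}
  ]
}}

```text
t: 28.12
position: [519.2, 233.5, 44.2]
eef_rot: [0.0, 0.725, 0.688, 0.002]
ft_force: [0.1, 0.3, -1.0]
gripper_width: 0.319
grip_force: 19.6
```

Emit:
{"api": "play_rows", "payload": {
  "targets": [
    {"delta_pos":[0,0,0],"twist":[0,0,0],"jaw":0.04},
    {"delta_pos":[0,0,0],"twist":[0,0,0],"jaw":0.056},
    {"delta_pos":[0,0,0],"twist":[0,0,0],"jaw":0.056},
    {"delta_pos":[0,0,0],"twist":[0,0,0],"jaw":0.056},
    {"delta_pos":[0,0,-0.02],"twist":[0,0,0],"jaw":0.056},
    {"delta_pos":[0,0,-0.05],"twist":[0,0,0],"jaw":0.056},
    {"delta_pos":[0,0,-0.09],"twist":[0,0,0],"jaw":0.056},
    {"delta_pos":[0,0,-0.13],"twist":[0,0,0],"jaw":0.056},
    {"delta_pos":[0,0,-0.17],"twist":[0,0,0],"jaw":0.056},
    {"delta_pos":[0,0,-0.19],"twist":[0,0,0],"jaw":0.056}
  ]
}}

```text
t: 28.95
position: [520.3, 233.9, 239.1]
eef_rot: [0.002, 0.725, 0.689, 0.004]
ft_force: [0.1, 0.8, 0.4]
gripper_width: 0.594
grip_force: 0.0
```

```bash
python3 - <<'E'
from h import *
o=bot.observe();s=snapshot("wrist");print(o["position"],o["ft_force"])
roofs(72,s,o,300)
go((506,-130,240),95.7)
E
```

```text
[520.28820581 233.8764894  239.11532269] [0.12204432 0.83357877 0.42570124]
px [ 260  176   32   35 1072] [276. 193.] world [519.8 233.4  72. ]
px [260 237  29  32 921] [274. 252.] world [514.9 171.2  72. ]
delta [-3.648e-01  2.600e-03  1.000e-04] twist [ 0.83 -0.27 -8.65]
```

Emit:
{"api": "play_rows", "payload": {
  "targets": [
    {"delta_pos":[-0.03,0,0],"twist":[0,0,-1],"jaw":0.056},
    {"delta_pos":[-0.065,0,0],"twist":[0,0,-2.5],"jaw":0.056},
    {"delta_pos":[-0.1,0,0],"twist":[0,0,-4],"jaw":0.056},
    {"delta_pos":[-0.14,0.001,0],"twist":[0,0,-5],"jaw":0.056},
    {"delta_pos":[-0.18,0.001,0],"twist":[0,0,-6],"jaw":0.056},
    {"delta_pos":[-0.22,0.002,0],"twist":[0,0,-7],"jaw":0.056},
    {"delta_pos":[-0.26,0.002,0],"twist":[0,0,-8],"jaw":0.056},
    {"delta_pos":[-0.3,0.003,0],"twist":[0,0,-8.7],"jaw":0.056},
    {"delta_pos":[-0.335,0.003,0],"twist":[0.5,0,-8.7],"jaw":0.056},
    {"delta_pos":[-0.365,0.003,0],"twist":[0.8,0,-8.7],"jaw":0.056}
  ]
}}

```text
t: 29.83
position: [501.2, -134.0, 231.9]
eef_rot: [-0.006, 0.671, 0.741, -0.005]
ft_force: [1.3, 0.5, 0.5]
gripper_width: 0.592
grip_force: 0.0
```

```bash
python3 - <<'E'
from h import *
snapshot("wrist");snapshot("top");o=bot.observe();s=snapshot("wrist");print(o["position"])
roofs(84,s,o,300); go((505,-123.5,53),95.7)
E
```

```text
[ 501.47565043 -135.67178773  231.76838538]
px [ 269  164   34   38 1235] [286. 182.] world [ 505.4 -122.1   84. ]
delta [0.009  0.007  0.1786] twist [-0.83 -0.16 -0.19]
```

Emit:
{"api": "play_rows", "payload": {
  "targets": [
    {"delta_pos":[0.005,0.003,0.03],"twist":[-0.4,0,0],"jaw":0.056},
    {"delta_pos":[0.009,0.007,0.06],"twist":[-0.8,0,0],"jaw":0.056},
    {"delta_pos":[0.009,0.007,0.09],"twist":[-0.8,0,0],"jaw":0.056},
    {"delta_pos":[0.009,0.007,0.12],"twist":[-0.8,0,0],"jaw":0.056},
    {"delta_pos":[0.009,0.007,0.145],"twist":[-0.8,0,0],"jaw":0.056},
    {"delta_pos":[0.009,0.007,0.165],"twist":[-0.8,0,0],"jaw":0.056},
    {"delta_pos":[0.009,0.007,0.179],"twist":[-0.8,0,0],"jaw":0.056},
    {"delta_pos":[0.009,0.007,0.179],"twist":[-0.8,0,0],"jaw":0.056},
    {"delta_pos":[0.009,0.007,0.179],"twist":[-0.8,0,0],"jaw":0.056},
    {"delta_pos":[0.009,0.007,0.179],"twist":[-0.8,0,0],"jaw":0.02}
  ]
}}

```text
t: 30.82
position: [505.5, -120.5, 53.2]
eef_rot: [-0.001, 0.67, 0.742, 0.001]
ft_force: [-1.2, -0.1, 0.2]
gripper_width: 0.556
grip_force: 0.0
```

Emit:
{"api": "play_rows", "payload": {
  "targets": [
    {"delta_pos":[0,0,0],"twist":[0,0,0],"jaw":0.02},
    {"delta_pos":[0,0,0],"twist":[0,0,0],"jaw":0.02},
    {"delta_pos":[0,0,0],"twist":[0,0,0],"jaw":0.02},
    {"delta_pos":[0,0,0],"twist":[0,0,0],"jaw":0.02},
    {"delta_pos":[0,0,-0.01],"twist":[0,0,0],"jaw":0.02},
    {"delta_pos":[0,0,-0.03],"twist":[0,0,0],"jaw":0.02},
    {"delta_pos":[0,0,-0.055],"twist":[0,0,0],"jaw":0.02},
    {"delta_pos":[0,0,-0.08],"twist":[0,0,0],"jaw":0.02},
    {"delta_pos":[0,0,-0.105],"twist":[0,0,0],"jaw":0.02},
    {"delta_pos":[0,0,-0.12],"twist":[0,0,0],"jaw":0.02}
  ]
}}

```text
t: 31.65
position: [506.7, -122.6, 176.9]
eef_rot: [0.001, 0.671, 0.742, 0.001]
ft_force: [0.9, -0.1, -0.4]
gripper_width: 0.326
grip_force: 19.7
```

```bash
python3 - <<'E'
from h import *
o=bot.observe();print(o["position"],o["ft_force"])
go(stand(-90,90,172),87)
E
```

```text
[ 506.71546206 -122.6431318   176.9122087 ] [ 0.91454606 -0.11451101 -0.40850232]
delta [0.4142 0.0552 0.0051] twist [ 0.22 -0.02  8.73]
```

Emit:
{"api": "play_rows", "payload": {
  "targets": [
    {"delta_pos":[0.02,0.002,0],"twist":[0,0,1],"jaw":0.02},
    {"delta_pos":[0.06,0.007,0],"twist":[0,0,2],"jaw":0.02},
    {"delta_pos":[0.1,0.012,0],"twist":[0,0,3],"jaw":0.02},
    {"delta_pos":[0.14,0.018,0],"twist":[0,0,4],"jaw":0.02},
    {"delta_pos":[0.18,0.024,0],"twist":[0,0,5],"jaw":0.02},
    {"delta_pos":[0.22,0.03,0],"twist":[0,0,6],"jaw":0.02},
    {"delta_pos":[0.26,0.035,0],"twist":[0,0,7],"jaw":0.02},
    {"delta_pos":[0.3,0.04,0],"twist":[0,0,8],"jaw":0.02},
    {"delta_pos":[0.34,0.046,0],"twist":[0,0,8.7],"jaw":0.02},
    {"delta_pos":[0.38,0.051,0],"twist":[0,0,8.7],"jaw":0.02}
  ]
}}

```text
t: 32.48
position: [517.9, 263.0, 174.7]
eef_rot: [-0.001, 0.725, 0.688, 0.001]
ft_force: [1.6, -0.0, -0.8]
gripper_width: 0.326
grip_force: 19.7
```

```bash
python3 - <<'E'
from h import *
o=bot.observe();print(o["position"],o["ft_force"])
go(stand(-90,90,43),87)
E
```

```text
[517.9303262  263.01517524 174.74200964] [ 1.58920452 -0.03760422 -0.76540702]
delta [0.0318 0.0007 0.1318] twist [ 0.01 -0.12  0.01]
```

Emit:
{"api": "play_rows", "payload": {
  "targets": [
    {"delta_pos":[0.015,0,0.01],"twist":[0,0,0],"jaw":0.02},
    {"delta_pos":[0.031,0,0.035],"twist":[0,0,0],"jaw":0.02},
    {"delta_pos":[0.031,0,0.065],"twist":[0,0,0],"jaw":0.02},
    {"delta_pos":[0.031,0,0.095],"twist":[0,0,0],"jaw":0.02},
    {"delta_pos":[0.031,0,0.115],"twist":[0,0,0],"jaw":0.02},
    {"delta_pos":[0.031,0,0.125],"twist":[0,0,0],"jaw":0.02},
    {"delta_pos":[0.031,0,0.132],"twist":[0,0,0],"jaw":0.02},
    {"delta_pos":[0.031,0,0.132],"twist":[0,0,0],"jaw":0.02},
    {"delta_pos":[0.031,0,0.132],"twist":[0,0,0],"jaw":0.02},
    {"delta_pos":[0.031,0,0.132],"twist":[0,0,0],"jaw":0.02}
  ]
}}

```text
t: 33.32
position: [521.2, 292.6, 43.6]
eef_rot: [-0.0, 0.725, 0.688, 0.002]
ft_force: [-0.9, 0.4, 0.1]
gripper_width: 0.316
grip_force: 19.8
```

Emit:
{"api": "play_rows", "payload": {
  "targets": [
    {"delta_pos":[0,0,0],"twist":[0,0,0],"jaw":0.04},
    {"delta_pos":[0,0,0],"twist":[0,0,0],"jaw":0.056},
    {"delta_pos":[0,0,0],"twist":[0,0,0],"jaw":0.056},
    {"delta_pos":[0,0,0],"twist":[0,0,0],"jaw":0.056},
    {"delta_pos":[0,0,-0.02],"twist":[0,0,0],"jaw":0.056},
    {"delta_pos":[0,0,-0.05],"twist":[0,0,0],"jaw":0.056},
    {"delta_pos":[0,0,-0.09],"twist":[0,0,0],"jaw":0.056},
    {"delta_pos":[0,0,-0.13],"twist":[0,0,0],"jaw":0.056},
    {"delta_pos":[0,0,-0.17],"twist":[0,0,0],"jaw":0.056},
    {"delta_pos":[0,0,-0.19],"twist":[0,0,0],"jaw":0.056}
  ]
}}

```text
t: 34.15
position: [522.3, 293.0, 238.7]
eef_rot: [0.001, 0.725, 0.689, 0.005]
ft_force: [0.3, 0.4, 1.1]
gripper_width: 0.592
grip_force: 0.0
```

```bash
python3 - <<'E'
from h import *
o=bot.observe();s=snapshot("wrist");print(o["position"],o["ft_force"])
roofs(72,s,o,300)
go((400,-214,200),95.7)
E
```

```text
[522.26606805 293.02446921 238.70235387] [0.34853906 0.44981101 1.11736689]
px [ 261  177   31   35 1075] [276. 194.] world [521.9 291.7  72. ]
px [262 234  30  32 938] [277. 250.] world [519.8 233.9  72. ]
delta [-0.5138 -0.0983  0.0364] twist [ 0.82 -0.42 -8.65]
```

All four toys are placed. Now I push the drawer home.

Emit:
{"api": "play_rows", "payload": {
  "targets": [
    {"delta_pos":[-0.03,-0.005,0],"twist":[0,0,-1],"jaw":0.03},
    {"delta_pos":[-0.06,-0.01,0],"twist":[0,0,-2.5],"jaw":0},
    {"delta_pos":[-0.1,-0.02,0],"twist":[0,0,-4],"jaw":0},
    {"delta_pos":[-0.14,-0.03,0],"twist":[0,0,-5],"jaw":0},
    {"delta_pos":[-0.18,-0.04,0],"twist":[0,0,-6],"jaw":0},
    {"delta_pos":[-0.22,-0.05,0],"twist":[0,0,-7],"jaw":0},
    {"delta_pos":[-0.26,-0.06,0],"twist":[0,0,-8],"jaw":0},
    {"delta_pos":[-0.3,-0.07,0],"twist":[0,0,-8.7],"jaw":0},
    {"delta_pos":[-0.335,-0.08,0],"twist":[0.5,0,-8.7],"jaw":0},
    {"delta_pos":[-0.365,-0.09,0],"twist":[0.8,-0.4,-8.7],"jaw":0}
  ]
}}

```text
t: 35.03
position: [410.0, -70.0, 231.1]
eef_rot: [-0.003, 0.671, 0.741, -0.007]
ft_force: [0.8, 0.6, 0.4]
gripper_width: 0.004
grip_force: 0.0
```

```bash
python3 - <<'E'
from h import *
o=bot.observe();print(o["position"],o["ft_force"])
go((405,-214,80),95.7)
E
```

```text
[409.96956874 -70.03692317 231.11041158] [0.82668957 0.56118731 0.41455971]
delta [-0.1421 -0.0169  0.152 ] twist [-0.84  0.25 -0.03]
```

Emit:
{"api": "play_rows", "payload": {
  "targets": [
    {"delta_pos":[-0.03,-0.005,0],"twist":[-0.4,0,0],"jaw":0},
    {"delta_pos":[-0.06,-0.01,0],"twist":[-0.8,0,0],"jaw":0},
    {"delta_pos":[-0.1,-0.015,0],"twist":[-0.8,0.2,0],"jaw":0},
    {"delta_pos":[-0.13,-0.017,0.01],"twist":[-0.8,0.2,0],"jaw":0},
    {"delta_pos":[-0.142,-0.017,0.035],"twist":[-0.8,0.2,0],"jaw":0},
    {"delta_pos":[-0.142,-0.017,0.065],"twist":[-0.8,0.2,0],"jaw":0},
    {"delta_pos":[-0.142,-0.017,0.095],"twist":[-0.8,0.2,0],"jaw":0},
    {"delta_pos":[-0.142,-0.017,0.125],"twist":[-0.8,0.2,0],"jaw":0},
    {"delta_pos":[-0.142,-0.017,0.145],"twist":[-0.8,0.2,0],"jaw":0},
    {"delta_pos":[-0.142,-0.017,0.152],"twist":[-0.8,0.2,0],"jaw":0}
  ]
}}

```text
t: 35.87
position: [403.3, -209.5, 76.3]
eef_rot: [-0.004, 0.671, 0.742, -0.001]
ft_force: [-0.2, 1.1, 0.6]
gripper_width: 0.007
grip_force: 0.0
```

Emit:
{"api": "play_rows", "payload": {
  "targets": [
    {"delta_pos":[0,0.008,0],"twist":[0,0,0],"jaw":0},
    {"delta_pos":[0,0.016,0],"twist":[0,0,0],"jaw":0},
    {"delta_pos":[0,0.024,0],"twist":[0,0,0],"jaw":0},
    {"delta_pos":[0,0.034,0],"twist":[0,0,0],"jaw":0},
    {"delta_pos":[0,0.044,0],"twist":[0,0,0],"jaw":0},
    {"delta_pos":[0,0.056,0],"twist":[0,0,0],"jaw":0},
    {"delta_pos":[0,0.07,0],"twist":[0,0,0],"jaw":0},
    {"delta_pos":[0,0.084,0],"twist":[0,0,0],"jaw":0},
    {"delta_pos":[0,0.098,0],"twist":[0,0,0],"jaw":0},
    {"delta_pos":[0,0.11,0],"twist":[0,0,0],"jaw":0}
  ]
}}

```text
t: 36.7
position: [517.3, -200.6, 81.3]
eef_rot: [0.0, 0.67, 0.742, -0.001]
ft_force: [-6.6, -0.9, 4.2]
gripper_width: 0.006
grip_force: 2.9
```

```bash
python3 - <<'E'
from h import *
o=bot.observe();print(o["position"],o["ft_force"])
go((569,-198,80),95.7)
E
```

```text
[ 517.26500878 -200.60155149   81.28585365] [-6.62690782 -0.91405421  4.22128738]
delta [-0.0026  0.0517  0.0013] twist [-0.04  0.06  0.1 ]
```

Emit:
{"api": "play_rows", "payload": {
  "targets": [
    {"delta_pos":[0,0.01,0],"twist":[0,0,0],"jaw":0},
    {"delta_pos":[0,0.02,0],"twist":[0,0,0],"jaw":0},
    {"delta_pos":[0,0.028,0],"twist":[0,0,0],"jaw":0},
    {"delta_pos":[0,0.034,0],"twist":[0,0,0],"jaw":0},
    {"delta_pos":[0,0.04,0],"twist":[0,0,0],"jaw":0},
    {"delta_pos":[0,0.044,0],"twist":[0,0,0],"jaw":0},
    {"delta_pos":[0,0.048,0],"twist":[0,0,0],"jaw":0},
    {"delta_pos":[0,0.051,0],"twist":[0,0,0],"jaw":0},
    {"delta_pos":[0,0.053,0],"twist":[0,0,0],"jaw":0},
    {"delta_pos":[0,0.053,0],"twist":[0,0,0],"jaw":0}
  ]
}}

```text
t: 37.53
position: [568.3, -195.1, 80.9]
eef_rot: [-0.001, 0.671, 0.742, -0.001]
ft_force: [-6.0, -0.3, 4.8]
gripper_width: 0.004
grip_force: 3.2
```

Emit:
{"api": "play_rows", "payload": {
  "targets": [
    {"delta_pos":[0,0.001,0],"twist":[0,0,0],"jaw":0},
    {"delta_pos":[0,0.002,0],"twist":[0,0,0],"jaw":0},
    {"delta_pos":[0,0.003,0],"twist":[0,0,0],"jaw":0},
    {"delta_pos":[0,0.004,0],"twist":[0,0,0],"jaw":0},
    {"delta_pos":[0,0.005,0],"twist":[0,0,0],"jaw":0},
    {"delta_pos":[0,0.006,0],"twist":[0,0,0],"jaw":0},
    {"delta_pos":[0,0.007,0],"twist":[0,0,0],"jaw":0},
    {"delta_pos":[0,0.007,0],"twist":[0,0,0],"jaw":0},
    {"delta_pos":[0,0.007,0],"twist":[0,0,0],"jaw":0},
    {"delta_pos":[0,0.007,0],"twist":[0,0,0],"jaw":0}
  ]
}}

```text
t: 38.37
position: [568.3, -195.0, 81.0]
eef_rot: [-0.006, 0.67, 0.742, -0.006]
ft_force: [-24.0, -1.9, 16.7]
gripper_width: 0.008
grip_force: 12.0
```

The drawer is at the stop: the force has risen to 24 N with no further travel. I retreat and check.

Emit:
{"api": "play_rows", "payload": {
  "targets": [
    {"delta_pos":[0,-0.01,0],"twist":[0,0,0],"jaw":0},
    {"delta_pos":[0,-0.03,0],"twist":[0,0,0],"jaw":0},
    {"delta_pos":[0,-0.06,0],"twist":[0,0,0],"jaw":0},
    {"delta_pos":[0,-0.09,0],"twist":[0,0,0],"jaw":0},
    {"delta_pos":[0,-0.12,0],"twist":[0,0,0],"jaw":0},
    {"delta_pos":[0,-0.14,-0.03],"twist":[0,0,0],"jaw":0},
    {"delta_pos":[0,-0.15,-0.07],"twist":[0,0,0],"jaw":0},
    {"delta_pos":[0,-0.15,-0.11],"twist":[0,0,0],"jaw":0},
    {"delta_pos":[0,-0.15,-0.15],"twist":[0,0,0],"jaw":0},
    {"delta_pos":[0,-0.15,-0.17],"twist":[0,0,0],"jaw":0}
  ]
}}

```text
t: 39.2
position: [429.8, -211.3, 257.3]
eef_rot: [0.006, 0.671, 0.742, 0.001]
ft_force: [1.2, -0.8, 0.1]
gripper_width: 0.007
grip_force: 0.0
```

```bash
python3 - <<'E'
from h import *
o=bot.observe();print(o["t"],o["position"],o["ft_force"])
t=snapshot("top");s=snapshot("side")
B=cv2.resize(t["color"][90:290,90:450],(720,400),interpolation=2)
A=cv2.resize(s["color"][100:240,170:420],None,fx=1.4,fy=1.4); C=np.zeros((596,720,3),np.uint8);C[:400]=B;C[400:,:350]=A
cv2.imwrite("pics/m9.png",C[:,:,::-1])
print(proj(t,[(571.9,-198,100)]))
# panel: free-edge ends expected at theta 1.92
for th in (1.78,1.92,2.06):
    e=np.array([stand(-163*np.cos(th),y,24+163*np.sin(th)) for y in(-132,132)]); print(th,proj(t,e).round(1),proj(s,e).round(1))
E
```

```text
39.2 [ 429.83536106 -211.26124151  257.27852892] [ 1.24025611 -0.80349887  0.11245853]
[[352.32512865 198.79023126]]
1.78 [[250.5 170.6]
 [143.5 167.6]] [[287.  161.9]
 [242.1 112.7]]
1.92 [[251.  162.8]
 [145.1 159.8]] [[293.9 161. ]
 [248.5 112.4]]
2.06 [[251.6 155.9]
 [147.1 153. ]] [[300.1 161.1]
 [254.5 113.1]]
```

View pics/m9.png

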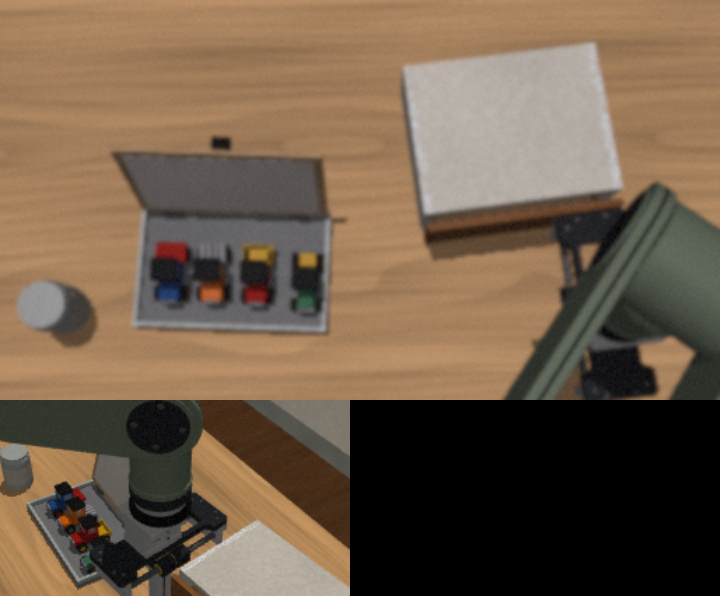

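The picture shows four toys standing square on the deck, the drawer shut, and the tin in place. The panel edge corners at (251,169) and (147,166) suggest an angle a bit under 1.92, so I check it using the knob.

```bash
python3 - <<'E'
from h import *
t=snapshot("top"); im=t["color"]
m=(im[150:175,185:215].max(2)<45); ys,xs=np.nonzero(m); print("knob px",xs.mean()+185,ys.mean()+150,m.sum(),ys.min()+150,ys.max()+150)
for th in (1.7,1.78,1.85,1.92,2.06):
    k=stand(-140*np.cos(th)+26*np.sin(th),0,24+140*np.sin(th)+26*np.cos(th)); print(th,proj(t,k).round(1))
print(im[150:178,230].mean(1).round())
print(proj(t,[stand(0,-132,24),stand(5,-135,20),stand(5,135,20),stand(-165,-135,20),stand(-165,135,20)]).round(1))
o=bot.observe(); go((560,200,330),177); print(o["t"])
E
```

```text
knob px 200.07692307692307 161.3846153846154 26 160 163
1.7 [[199.2 167.9]]
1.78 [[199.8 164.3]]
1.85 [[200.3 161.3]]
1.92 [[200.9 158.6]]
2.06 [[202.1 153.9]]
[121. 125. 124. 122. 122. 126. 122. 121. 119. 120. 116. 114. 112. 116.
 116. 117. 120. 111.  94.  77.  81.  84.  85.  88.  85.  86.  86.  86.]
[[253.9 197.3]
 [255.1 195.9]
 [160.7 193.3]
 [252.8 255.4]
 [155.8 252.9]]
delta [ 0.395   0.1721 -0.0773] twist [  0.09   0.52 -81.23]
39.35
```

```bash
python3 - <<'E'
from h import *
print(bot.observe()["position"]);go((620,130,300),95.7)
E
```

```text
[ 429.0153147  -210.67107282  253.71256025]
delta [ 0.3195  0.2245 -0.0465] twist [0.38 0.31 0.07]
```

Emit:
{"api": "play_rows", "payload": {
  "targets": [
    {"delta_pos":[0.02,0.015,-0.02],"twist":[0,0,0],"jaw":0},
    {"delta_pos":[0.05,0.035,-0.04],"twist":[0,0,0],"jaw":0},
    {"delta_pos":[0.08,0.056,-0.05],"twist":[0,0,0],"jaw":0},
    {"delta_pos":[0.11,0.077,-0.05],"twist":[0,0,0],"jaw":0},
    {"delta_pos":[0.14,0.098,-0.05],"twist":[0,0,0],"jaw":0},
    {"delta_pos":[0.17,0.12,-0.05],"twist":[0,0,0],"jaw":0},
    {"delta_pos":[0.2,0.14,-0.05],"twist":[0,0,0],"jaw":0},
    {"delta_pos":[0.23,0.16,-0.05],"twist":[0,0,0],"jaw":0},
    {"delta_pos":[0.26,0.18,-0.05],"twist":[0,0,0],"jaw":0},
    {"delta_pos":[0.29,0.2,-0.05],"twist":[0,0,0],"jaw":0}
  ]
}}

```text
t: 40.18
position: [596.4, 101.5, 297.5]
eef_rot: [-0.001, 0.671, 0.742, -0.001]
ft_force: [0.1, -0.4, 0.2]
gripper_width: 0.006
grip_force: 0.0
```

```bash
python3 - <<'E'
from h import *
snapshot("top");snapshot("top");o=bot.observe();s=snapshot("wrist");print(o["position"])
cv2.imwrite("pics/w10.png",s["color"][:,:,::-1])
for th in (1.78,1.85,1.92,2.0):
    k=stand(-140*np.cos(th)+26*np.sin(th),0,24+140*np.sin(th)+26*np.cos(th))
    e=np.array([stand(-163*np.cos(th),y,24+163*np.sin(th)) for y in(-132,132)]); print(th,proj(s,np.vstack([k,e]),o).round(1).tolist())
print(proj(s,[stand(0,-132,24),stand(0,132,24),stand(-165,135,20),stand(-165,-135,20)],o).round(1).tolist())
E
```

```text
[596.94667484 104.12300491 296.6230613 ]
1.78 [[364.0, 99.0], [314.2, 251.7], [386.3, -109.2]]
1.85 [[373.2, 101.0], [326.4, 252.4], [401.0, -103.8]]
1.92 [[381.7, 102.8], [338.0, 252.8], [414.6, -98.0]]
2.0 [[390.3, 104.7], [350.3, 252.7], [428.7, -90.9]]
[[276.9, 201.5], [314.9, -29.4], [165.9, -58.3], [149.3, 183.0]]
```

View pics/w10.png

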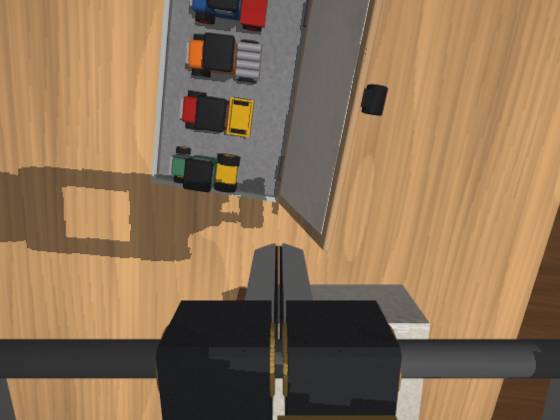

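The knob is at (374,100) and the panel corner at (324,244), so the panel is at about 1.84 rad. That is inside the band but near its edge, so I nudge it from the front with closed fingers.

```bash
python3 - <<'E'
from h import *
print(bot.observe()["position"]);go(stand(-5,0,150),87)
E
```

```text
[596.12414176 101.71907382 296.93529407]
delta [0.0979 0.0154 0.1469] twist [-0.26 -0.01  8.99]
```

Emit:
{"api": "play_rows", "payload": {
  "targets": [
    {"delta_pos":[0.03,0.005,0],"twist":[0,0,3],"jaw":0},
    {"delta_pos":[0.06,0.01,0],"twist":[0,0,6],"jaw":0},
    {"delta_pos":[0.09,0.015,0],"twist":[0,0,9],"jaw":0},
    {"delta_pos":[0.098,0.0154,0.03],"twist":[0,0,9],"jaw":0},
    {"delta_pos":[0.098,0.0154,0.06],"twist":[0,0,9],"jaw":0},
    {"delta_pos":[0.098,0.0154,0.09],"twist":[0,0,9],"jaw":0},
    {"delta_pos":[0.098,0.0154,0.12],"twist":[0,0,9],"jaw":0},
    {"delta_pos":[0.098,0.0154,0.14],"twist":[0,0,9],"jaw":0},
    {"delta_pos":[0.098,0.0154,0.147],"twist":[0,0,9],"jaw":0},
    {"delta_pos":[0.098,0.0154,0.147],"twist":[0,0,9],"jaw":0}
  ]
}}

```text
t: 41.17
position: [599.3, 196.6, 149.4]
eef_rot: [-0.002, 0.727, 0.686, -0.003]
ft_force: [0.5, -0.7, 0.4]
gripper_width: 0.007
grip_force: 0.0
```

Emit:
{"api": "play_rows", "payload": {
  "targets": [
    {"delta_pos":[0,0.003,0],"twist":[0,0,0],"jaw":0},
    {"delta_pos":[0,0.006,0],"twist":[0,0,0],"jaw":0},
    {"delta_pos":[0,0.009,0],"twist":[0,0,0],"jaw":0},
    {"delta_pos":[0,0.012,0],"twist":[0,0,0],"jaw":0},
    {"delta_pos":[0,0.015,0],"twist":[0,0,0],"jaw":0},
    {"delta_pos":[0,0.017,0],"twist":[0,0,0],"jaw":0},
    {"delta_pos":[0,0.019,0],"twist":[0,0,0],"jaw":0},
    {"delta_pos":[0,0.021,0],"twist":[0,0,0],"jaw":0},
    {"delta_pos":[0,0.022,0],"twist":[0,0,0],"jaw":0},
    {"delta_pos":[0,0.022,0],"twist":[0,0,0],"jaw":0}
  ]
}}

```text
t: 42.0
position: [623.9, 196.7, 152.9]
eef_rot: [-0.0, 0.727, 0.687, -0.0]
ft_force: [0.1, -0.1, -0.8]
gripper_width: 0.004
grip_force: 0.0
```

Emit:
{"api": "play_rows", "payload": {
  "targets": [
    {"delta_pos":[0,0.0005,0],"twist":[0,0,0],"jaw":0},
    {"delta_pos":[0,0.001,0],"twist":[0,0,0],"jaw":0},
    {"delta_pos":[0,0.0015,0],"twist":[0,0,0],"jaw":0},
    {"delta_pos":[0,0.002,0],"twist":[0,0,0],"jaw":0},
    {"delta_pos":[0,0.0025,0],"twist":[0,0,0],"jaw":0},
    {"delta_pos":[0,0.003,0],"twist":[0,0,0],"jaw":0},
    {"delta_pos":[0,0.0035,0],"twist":[0,0,0],"jaw":0},
    {"delta_pos":[0,0.004,0],"twist":[0,0,0],"jaw":0},
    {"delta_pos":[0,0.004,0],"twist":[0,0,0],"jaw":0},
    {"delta_pos":[0,0.004,0],"twist":[0,0,0],"jaw":0}
  ]
}}

```text
t: 42.83
position: [627.7, 196.5, 153.0]
eef_rot: [-0.0, 0.727, 0.687, -0.0]
ft_force: [-0.7, -0.4, -0.2]
gripper_width: 0.006
grip_force: 0.0
```

Emit:
{"api": "play_rows", "payload": {
  "targets": [
    {"delta_pos":[0,0.0005,0],"twist":[0,0,0],"jaw":0},
    {"delta_pos":[0,0.001,0],"twist":[0,0,0],"jaw":0},
    {"delta_pos":[0,0.0015,0],"twist":[0,0,0],"jaw":0},
    {"delta_pos":[0,0.002,0],"twist":[0,0,0],"jaw":0},
    {"delta_pos":[0,0.0025,0],"twist":[0,0,0],"jaw":0},
    {"delta_pos":[0,0.003,0],"twist":[0,0,0],"jaw":0},
    {"delta_pos":[0,0.0035,0],"twist":[0,0,0],"jaw":0},
    {"delta_pos":[0,0.004,0],"twist":[0,0,0],"jaw":0},
    {"delta_pos":[0,0.004,0],"twist":[0,0,0],"jaw":0},
    {"delta_pos":[0,0.004,0],"twist":[0,0,0],"jaw":0}
  ]
}}

```text
t: 43.67
position: [631.2, 196.3, 152.4]
eef_rot: [-0.0, 0.727, 0.687, -0.001]
ft_force: [-2.6, 0.5, -0.7]
gripper_width: 0.005
grip_force: 1.3
```

Emit:
{"api": "play_rows", "payload": {
  "targets": [
    {"delta_pos":[0,0.001,0],"twist":[0,0,0],"jaw":0},
    {"delta_pos":[0,0.002,0],"twist":[0,0,0],"jaw":0},
    {"delta_pos":[0,0.003,0],"twist":[0,0,0],"jaw":0},
    {"delta_pos":[0,0.004,0],"twist":[0,0,0],"jaw":0},
    {"delta_pos":[0,0.005,0],"twist":[0,0,0],"jaw":0},
    {"delta_pos":[0,0.005,0],"twist":[0,0,0],"jaw":0},
    {"delta_pos":[0,0.005,0],"twist":[0,0,0],"jaw":0},
    {"delta_pos":[0,0.005,0],"twist":[0,0,0],"jaw":0},
    {"delta_pos":[0,0.005,0],"twist":[0,0,0],"jaw":0},
    {"delta_pos":[0,0.005,0],"twist":[0,0,0],"jaw":0}
  ]
}}

```text
t: 44.5
position: [637.1, 195.9, 153.3]
eef_rot: [0.0, 0.727, 0.687, 0.0]
ft_force: [-1.8, -0.1, -0.7]
gripper_width: 0.008
grip_force: 0.8
```

Emit:
{"api": "play_rows", "payload": {
  "targets": [
    {"delta_pos":[0,-0.01,0],"twist":[0,0,0],"jaw":0},
    {"delta_pos":[0,-0.025,0],"twist":[0,0,0],"jaw":0},
    {"delta_pos":[0,-0.04,-0.03],"twist":[0,0,0],"jaw":0},
    {"delta_pos":[0,-0.04,-0.06],"twist":[0,0,0],"jaw":0},
    {"delta_pos":[0,-0.04,-0.1],"twist":[0,0,0],"jaw":0},
    {"delta_pos":[-0.03,-0.04,-0.14],"twist":[0,0,0],"jaw":0},
    {"delta_pos":[-0.06,-0.04,-0.15],"twist":[0,0,0],"jaw":0},
    {"delta_pos":[-0.1,-0.08,-0.15],"twist":[0,0,0],"jaw":0},
    {"delta_pos":[-0.13,-0.1,-0.15],"twist":[0,0,0],"jaw":0},
    {"delta_pos":[-0.16,-0.12,-0.15],"twist":[0,0,0],"jaw":0}
  ]
}}

```text
t: 45.33
position: [510.4, 44.5, 304.8]
eef_rot: [0.002, 0.727, 0.687, 0.001]
ft_force: [1.0, -0.4, 0.6]
gripper_width: 0.007
grip_force: 0.0
```

```bash
python3 - <<'E'
from h import *
t=snapshot("top");t=snapshot("top");im=t["color"]; o=bot.observe();print(o["t"],o["position"],o["ft_force"])
m=(im[145:175,185:215].max(2)<45); ys,xs=np.nonzero(m); print("knob px",xs.mean()+185,ys.mean()+145,m.sum())
s=snapshot("side")
B=cv2.resize(t["color"][90:290,90:450],(720,400),interpolation=2)
A=cv2.resize(s["color"][100:240,170:420],None,fx=1.4,fy=1.4); C=np.zeros((596,720,3),np.uint8);C[:400]=B;C[400:,:350]=A
cv2.imwrite("pics/m11.png",C[:,:,::-1])
E
```

```text
45.4333 [508.18933199  42.12003206 304.09822343] [0.78447797 0.21279525 0.70991054]
knob px 208.66666666666666 173.33333333333334 3
```

View pics/m11.png

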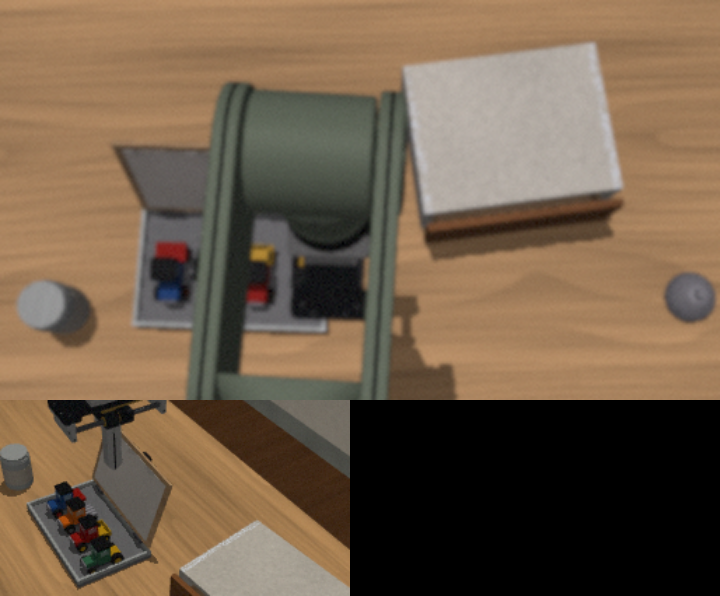

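The panel edge moved back to about 1.89 rad, and the toys, tin and bell are all in place. One last check is the drawer front against its starting picture.

```bash
python3 - <<'E'
from h import *
a=cv2.imread("pics/top0.png")[:,:,::-1].astype(int); t=snapshot("top")["color"].astype(int)
for u in(320,345,370): print(u,a[185:212,u].sum(1)//3,t[185:212,u].sum(1)//3)
o=bot.observe();print(o["joint_velocities"].round(3),o["ft_force"].round(1))
E
```

```text
320 [151 151 152 153 154 154 150 148 142 122  87  60  59  59  61  69  69  67
  55  40  26  26  26  32  46  58  62] [171 171 171 174 173 173 169 165 161 139 102  73  64  65  68  78  80  77
  63  46  34  26  31  35  51  68  72]
345 [153 149 150 150 147 137 111  80  62  62  59  61  65  66  62  48  32  23
  23  31  36  52  58  64  62  61  61] [173 171 169 171 166 152 127  93  73  70  70  71  75  77  70  55  39  32
  25  35  43  55  67  74  74  74  72]
370 [152 152 137 106  75  60  59  64  66  62  62  51  32  25  25  22  25  42
  49  60  63  63  60  59  59  70  85] [175 170 152 121  86  72  71  73  78  75  69  59  41  35  28  28  34  48
  62  71  74  73  70  70  71  77  98]
[ 0.034  0.035 -0.034  0.004  0.004  0.001] [-0.5  0.3  0.1]
```

The drawer profile matches its latched state, so I hand in.

```bash
python3 -c "
from cell import bot
print(bot.finish_job())"
```

```text
the job is handed in; nothing more can be done
None
```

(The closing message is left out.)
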